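# Stock the warming case with croquettes

## Robot

A 6-joint arm with a two-finger parallel gripper is mounted at the origin on the work surface. World frame = base frame: x ahead of the robot, y to its left, z up, the work surface at z = 0. Lengths are in m, angles in rad, forces in N, time in s.
With the tool pointing down it reaches from about 0.25 to 0.725 m from the base axis. Payload 4 kg.
Tool frame: the origin (TCP) lies on the front face of the gripper's body, between the roots of the fingers; the fingertips stand 73 mm ahead of it and the grasp point (between the pads) lies 54 mm ahead of it; z points along the fingers, y is the line along which they close (so a half turn about z gives the same grasp; the last joint's range is limited). The gripper opens to 85 mm and grips with 20 to 120 N. Pads are 22 mm wide; open, the fingers measure 114 mm over their backs; the gripper's body (76 mm by 85 mm) begins 54 mm behind the grasp point. The pads swing forward as they close: fully open they stand 13 mm farther back than shut.
Start: joints at [0, 0.241, 0.005, 1.335, 0, 1.571], TCP at [0.5, -0, 0.304] pointing down, gripper open.
Joint ranges: [-2.72, 2.72], [-1.05, 1.87], [-1.09, 1.28], [-1.99, 2.15], [-1.42, 1.44], [-3.14, 3.14]. Speed limits (rad/s): [2.79, 2.79, 3.14, 3.14, 3.14, 3.14].

## Interface

Orientations are given as a unit quaternion [x, y, z, w].
In Python, from workcell import bot gives the robot as it stands. The module is installed in compiled form; this text tells all that it offers.
- The arm moves only by the tool step_arm, never from a script. Its argument "rows" is a list of rows, each a list of 2 entries, a list of its own where there are three numbers: the shift along the tool's x, y, z in mm, then the turn about the tool's z in degrees. A call has 1 to 12 rows; each row is the pose to reach, as a shift and turn from the pose commanded when the call began, along the tool's axes at that moment; what a row does not reach only later rows make up. A row lasts 1/8 s, in which the tool goes at most 62.5 mm and 10.7 degrees, less where a joint would pass 70% of its speed; a pose out of reach is approached as far as the arm can. A call with a gripper value outside its range is refused whole. "claw" is the gripper's target within -1 to 1 (shut at 1, half-way at 0, fully open at -1), set as the call begins (left out, the last holds). The fingers move at their own pace and stop on an object; the grip force is fixed at half the most. Time passes only in rows, so rows that repeat a pose let the fingers close. It gives the time, the measured TCP pose, the force, the opening and the grip force at its end, in the units of the state.
- bot.get_obs(): the state, without advancing time (a new reading comes with each control period).
- bot.camera(name): name is "scene" or "side" or "wrist"; returns (picture, depth): 384x512x3 uint8, red, green, blue; 384x512 float32, m along the optical axis (not along the pixel's ray), 0 where there is no reading.
- bot.camera_params(name): a dict with "fx", "fy", "cx", "cy" (pixels), "pose" (4x4, takes a point from camera to world coordinates). Camera axes: x right, y up, looking along -z (the intrinsics and any distortion apply to the point x, -y, -z); pixel columns grow to the right and rows downward; lengths in m; the calibration is good to about 2 mm. A picture is of the moment at which its call begins: read the wrist's pose just before it. camera_params takes no time and is no camera call; for the wrist camera it gives the pose at the moment of the call.
- bot.job_done(): hands the job in; it is judged then, once.
Trained networks look in the newest picture that a camera, given by its name, has taken for a name from the list of things; names that differ only in an ending like _2 or _b are one class to them, and where a whole thing is asked for, a point or a joint stands for the part that bears it (a point fixed in the world has none). Each returns a list of dicts, best first, with "score" (0 to 1); they miss things now and then, are a little off and sometimes report something else, mostly with a low value. They report only what shows in the picture. A call takes as long as a camera call.
- bot.trace(target, camera): "pixels" (384x512 bool, what is visible of it) and "uv" ([column, row] in pixels, amid what is visible of it).
The state is a dict: "clock": time; "joint_pos": joint angles; "joint_vel": joint speeds; "tau": joint torques, N m; "eef_pos": TCP position; "tool_rot": TCP orientation; "ft_force": force on the tool from outside, world axes, zero at the start; "ft_torque": the same for the moment, N m; "grip_width": finger opening in m; "grasp_force": force on a finger pad.
Only numpy, scipy, OpenCV 4.12 (cv2) and the standard library are available. Lean on these libraries where they do the work, as an engineer would, in place of code of your own. Each camera call takes 0.05 s, during which the arm holds its last target. There are 200 camera calls.

## Task

Stock the warming case: raise its clear lid and push the knee of the folding stay on through straight until it locks against its stop. Then, using the tongs and never letting the gripper's own fingers touch the food, lay every croquette from the wire rack flat on the floor of the case, none on top of another. Stand the tongs back in their holder, break the stay's knee and lower the lid gently until it is fully shut, without disturbing the sauce bottle, the mustard jar or the paper trays.

Things in the scene. Friction and masses are not known exactly. Their poses are not given: they have to be found in the camera images.
- case: Low steel warming case, open on top under its lid: outside 240 (its x) x 236 (its y) mm, rim 76 mm above the counter, walls 6 mm, inner floor 14 mm above the counter (inside 228 x 224 mm). Fixed. Origin: centre of its underside. The lid is hinged on its +y side and opens upward from the -y side; the folding stay is on its -x face.
- lid_hinge (a point): point on the lid's hinge line, in the case's frame at (0, 118, 77) mm; the hinge runs along the case's x
- lid_bar (a point): centre of the lid's black handle bar: round, 14 mm thick, 110 mm free length between two arms, along the case's x, 33 mm clear of the lid's free edge, 270 mm from the hinge line. Lid shut, it is 77 mm above the counter. It can be pinched from straight above and turns between the fingers as the lid swings.
- lid (a joint): lid angle in rad: 0 shut, grows as it is raised, about the case's -x axis; 1.52 with the stay straight, which is as far as the stay lets it go (1.506 locked). The hinge is stiff: it holds the lid where it is left; lifting at the bar takes about 5 N. A 4 mm clear sheet in a metal frame, 230 mm from hinge to free edge, 0.45 kg.
- stay_pin (a point): pin that carries the stay's lower link on the case's -x face, in the case's frame at (-132, -2, 52) mm. The lower link turns about it in the upright plane across the hinge.
- stay_knob (a point): mid-grip of the black knob at the stay's knee: round, 16 mm thick, 50 mm long, towards the case's -x; this point is 26 mm out from the links, 92.1 mm from stay_pin in the upright plane. Lid shut: 211 mm from the hinge, 64 mm above the counter; stay straight: 63 and 124 mm. Pushed towards the hinge and down the knee straightens; pulled away from the hinge and up it breaks.
- stay_upper (a joint): knee angle of the folding stay in rad: 0 folded, lid shut; 2.87 straight; 3.09 at its stop past straight, locked. Two steel links of 92.1 mm between pins, from stay_pin to a pin on the lid 120 mm from the hinge. Lid 1.50: knee 2.61; lid 1.40: 2.21. Raised to the end, the knee may fall into its lock by itself; else a few newtons push it there. Shoving the raised lid back can unlock it.
- tray: Dark steel tray, 300 mm square, with a wire rack; the rack's top is 22 mm and the rim 38 mm above the counter. Fixed. Origin: centre of its underside.
- croquette1_mid (a point): centre of a fried croquette: an oval slab 84 (its x) x 44 (its y) x 26 mm with half-round ends, rigid, 70 g, at the start flat on the wire rack; z up; may be absent
- croquette2_mid (a point): centre of another croquette, the same shape; may be absent
- croquette3_mid (a point): centre of another croquette, the same shape; may be absent
- croquette4_mid (a point): centre of another croquette, the same shape; may be absent
- tongs: Steel serving tongs, 176 mm tall, standing tips down in the holder: two flat arms (4 mm thick, 18 mm wide, 28 mm at the tips) reach 170 mm down from a hinge at the top. Origin: the hinge; z: up along the first arm; x: the line along which the arms close. Arms parallel: 40 mm apart inside, 48 mm over their outsides. 85 g.
- tongs_arm (a joint): opening angle between the two arms of the tongs in rad: 0 arms parallel, 0.30 wide open (91 mm inside at the tips), -0.235 tips together; about 0.03 on a croquette's width
- holder: Upright steel pocket, open on top, fixed: inside 58 (its x) x 32 (its y) mm, walls 4 mm, floor 4 mm and rim 90 mm above the counter. Origin: centre of its underside. The tongs stand in it with their closing line along its x and their hinge 174 mm above the counter; their spring presses them against its ends, so let go early they stay up where they are.
- sauce: bystander: dark sauce bottle, 60 mm across, 160 mm tall; origin at its foot
- mustard: bystander: low yellow jar with a white cap, 60 mm across, 75 mm tall; origin at its foot
- paper_trays: bystander: stack of white paper trays, 140 x 80 x 26 mm; origin at its underside
- tongs_grip (a point): point between the arms 32 mm below the hinge: grip both arms here from above (straight, with black sleeves, from 18 to 68 mm below the hinge), hinge up between the fingers. A spring pushes the arms out with 3 to 7 N here. Gripper at about 42 mm: tips nearly together; 48 mm: holds a croquette across its width; 54 to 56 mm: lets it go; past about 60 mm the tongs drop out.

How it is judged:
By the outcome, as a careful person would: the job done as asked, in the order asked, and still so for the second after the job is handed in, with the robot touching nothing.
Of croquette1, croquette2, croquette3, croquette4 only 2 to 4 are there at a start; the rules pass over those that are not, and their reading is None.
At some moment in a run one of croquette1, croquette2, croquette3, croquette4 may be knocked a few centimetres aside while the robot is not near it.
It also fails if it takes over 210 s, if anything falls off the work surface, if the arm or the gripper's body presses on something with over 40 N, if the wrist force passes 120 N, or if a joint passes its speed limit or range.

## Working session

There is one attempt and no reset: what is moved stays moved. The work goes in short steps, Python scripts to look and compute and a tool call to move; the robot and the scene stay as the last step left them, time stands still between calls to the robot, and variables do not carry over. Pictures are saved under pics/ and viewed, at most 14 in all, crops included, and the job is handed in when it is done.

Besides the shell and the picture viewer there is one more tool, called after ">>>" by a JSON object that holds its "fn" and its "kwargs", one argument or row to a line. step_arm: Moves the arm, as the interface text tells. Its arguments: {"type":"object","properties":{"rows":{"type":"array"},"claw":{"type":"number"}},"required":["rows"]}

```bash
mkdir -p pics
cat > h.py <<'E'
import numpy as np, cv2
from workcell import bot
from scipy.spatial.transform import Rotation as R
def pts(cam, depth, P=None):
    p=P or bot.camera_params(cam); h,w=depth.shape
    u,v=np.meshgrid(np.arange(w),np.arange(h))
    T=np.array(p["pose"]); z=depth
    X=np.stack([(u-p["cx"])/p["fx"]*z,-(v-p["cy"])/p["fy"]*z,-z],-1)
    return X@T[:3,:3].T+T[:3,3]
def save(n,im): cv2.imwrite(f"pics/{n}.png",im[:,:,::-1])
def find(cam,names,minscore=0.3):
    P=bot.camera_params(cam); im,d=bot.camera(cam); W=pts(cam,d,P); out={}
    for n in names:
        for r in bot.trace(n,cam):
            if r["score"]<minscore: continue
            m=r["pixels"]&(d>0); q=W[m]
            if len(q)==0: continue
            out.setdefault(n,[]).append((r["score"],r["uv"],q,r["pixels"]))
    return im,d,W,out
def st():
    o=bot.get_obs(); print("t",round(o["clock"],2),"p",np.round(np.array(o["eef_pos"])*1000,1),"q",np.round(o["tool_rot"],3),"F",np.round(o["ft_force"],1),"w",round(o["grip_width"]*1000,1),"g",round(float(o["grasp_force"]),1),"j",np.round(o["joint_pos"],2))
    return o
E
cat > a.py <<'E'
from h import *
st()
for c in ("scene","side"):
    p=bot.camera_params(c); print(c,np.round(p["pose"],2).tolist(),p["fx"])
    im,d,W,o=find(c,["case","lid_bar","stay_knob","tray","croquette1_mid","tongs","holder","sauce","mustard","paper_trays"])
    save(c,im)
    for n,l in o.items():
        for s,uv,q,m in l: print(c,n,round(s,2),np.round(uv),len(q),"med",np.round(np.median(q,0)*1000),"lo",np.round(np.percentile(q,2,axis=0)*1000),"hi",np.round(np.percentile(q,98,axis=0)*1000))
E
python3 a.py
```

```text
t 0.0 p [499.5   0.  303. ] q [ 0.707  0.707 -0.001 -0.001] F [-0.1  0.3  0.2] w 85.6 g 0.0 j [-0.    0.24  0.    1.34  0.    1.57]
scene [[-0.26, -0.61, 0.75, 1.5], [0.97, -0.17, 0.2, 0.27], [0.01, 0.78, 0.63, 0.87], [0.0, 0.0, 0.0, 1.0]] 455.8739160619035
scene case 0.72 [346. 226.] 8026 med [615. 267.  79.] lo [432. 122.  12.] hi [691. 385.  84.]
scene case 0.3 [237. 197.] 203 med [655.  -4. 139.] lo [640. -12.  92.] hi [659.   5. 171.]
scene lid_bar 0.66 [346. 215.] 5439 med [581. 266.  80.] lo [457. 120.  77.] hi [684. 376.  84.]
scene stay_knob 0.54 [331. 179.] 201 med [431. 208.  73.] lo [307. 156.  -1.] hi [451. 264.  84.]
scene tray 0.7 [159. 194.] 6919 med [ 562. -283.   18.] lo [ 395. -427.    1.] hi [ 716. -109.   42.]
scene croquette1_mid 0.84 [193. 178.] 319 med [ 497. -188.   47.] lo [ 452. -212.   28.] hi [ 529. -169.   52.]
scene tongs 0.82 [238. 194.] 329 med [648.  -4. 132.] lo [562. -28.  37.] hi [658.   5. 180.]
scene tongs 0.73 [343. 226.] 7954 med [615. 267.  79.] lo [433. 123.  13.] hi [691. 385.  84.]
scene holder 0.8 [240. 230.] 1090 med [661.   3.   6.] lo 
[... 1444 characters left out ...]
91.  25.  93.]
side tongs 0.67 [290. 262.] 536 med [ 615. -193.   48.] lo [ 579. -208.    9.] hi [ 655. -166.   53.]
side tongs 0.57 [275. 185.] 288 med [626. -11. 143.] lo [604. -21.  63.] hi [661.  44. 180.]
side holder 0.39 [237. 161.] 2065 med [569. 207.  81.] lo [452. 109.  77.] hi [681. 348.  86.]
side sauce 0.58 [341. 230.] 937 med [ 778. -135.   88.] lo [ 758. -149.    8.] hi [ 808. -106.  163.]
side mustard 0.66 [328. 196.] 497 med [791.  14.  54.] lo [770.   1.  11.] hi [821.  50.  79.]
side paper_trays 0.72 [212. 228.] 1261 med [446. -13.  25.] lo [380. -46.   3.] hi [514.  41.  31.]
side paper_trays 0.45 [278. 189.] 106 med [652.  -9. 127.] lo [644. -16.  80.] hi [657.   5. 167.]
```

View pics/scene.png

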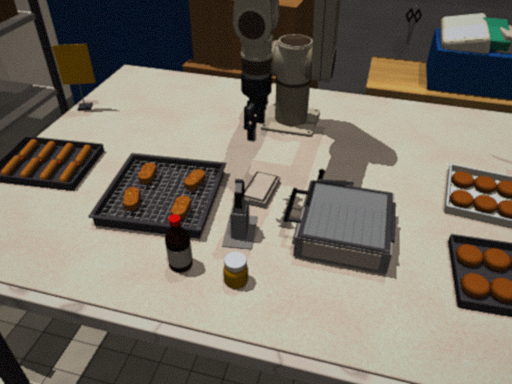

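View pics/side.png

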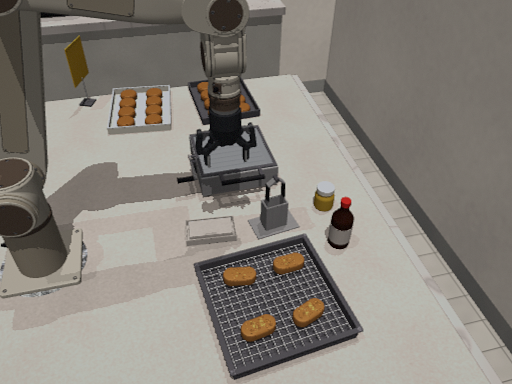

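Both views show four croquettes on the tray, the case lid shut with its bar facing -y and its knob at -x, and the tongs upright in the holder (scene ~(240,195)). I'll fit geometry next.

```bash
cat > b.py <<'E'
from h import *
A=[]
for c in ("scene","side"):
    im,d,W,o=find(c,["croquette1_mid","croquette2_mid","croquette3_mid","croquette4_mid"],.3)
    A.append(W[d>0])
    m=(W[...,2]>.072)&(W[...,2]<.09)&(W[...,0]>.36)&(W[...,0]<.74)&(W[...,1]>.05)&(W[...,1]<.42)
    q=W[m&(d>0)]*1000
    # grid occupancy of lid
    g=np.zeros((92,92),np.uint8); i=((q[:,:2]-[340,30])/4.5).astype(int); g[np.clip(i[:,1],0,91),np.clip(i[:,0],0,91)]=255
    cv2.imwrite(f"pics/g_{c}.png",cv2.resize(g[::-1],(460,460),interpolation=0))
    print(c,"lid rect",cv2.minAreaRect(q[(q[:,0]>455)&(q[:,2]>76)][:,:2].astype(np.float32)))
    # croquettes: blobs by height on tray z>.03 and orange
    col=im.astype(int); m=(W[...,2]>.035)&(W[...,2]<.062)&(col[...,0]>col[...,2]+50)&(W[...,1]<-.08)&(W[...,1]>-.45)&(W[...,0]>.38)&(W[...,0]<.75)&(d>0)
    n,l,s,_=cv2.connectedComponentsWithStats(m.astype(np.uint8))
    for k in range(1,n):
        if s[k,4]>60:
            q=W[l==k]*1000; print(" croq",np.round(q.mean(0)),s[k,4],[np.round(x) for x in cv2.minAreaRect(q[:,:2].astype(np.float32))])
    m=(W[...,2]>.095)&(W[...,2]<.2)&(abs(W[...,0]-.63)<.09)&(abs(W[...,1])<.08)&(d>0); q=W[m]*1000
    print(" tongs",len(q),np.round(q.mean(0)),[np.round(x) for x in cv2.minAreaRect(q[:,:2].astype(np.float32))])
E
python3 b.py
python3 - <<'E'
import cv2,numpy as np
cv2.imwrite("pics/gg.png",np.hstack([cv2.resize(cv2.imread(f"pics/g_{c}.png"),(390,390),interpolation=0) for c in("scene","side")]))
E
```

```text
scene lid rect ((572.4544067382812, 250.9724884033203), (235.98577880859375, 281.689697265625), 0.690284013748169)
 croq [ 502. -342.   48.] 213 [array([ 500., -343.]), array([79., 43.]), np.float64(10.0)]
 croq [ 493. -192.   48.] 228 [array([ 489., -193.]), array([43., 85.]), np.float64(80.0)]
 croq [ 625. -331.   48.] 256 [array([ 623., -333.]), array([85., 43.]), np.float64(22.0)]
 croq [ 623. -181.   48.] 263 [array([ 621., -182.]), array([78., 41.]), np.float64(3.0)]
 tongs 293 [642.  -4. 141.] [array([632.,  -7.]), array([56., 20.]), np.float64(9.0)]
side lid rect ((571.2832641601562, 248.6425018310547), (234.3711395263672, 285.8548583984375), 0.5542662739753723)
 croq [ 615. -191.   47.] 450 [array([ 617., -186.]), array([80., 46.]), np.float64(3.0)]
 croq [ 485. -200.   48.] 491 [array([ 485., -197.]), array([45., 80.]), np.float64(80.0)]
 croq [ 617. -340.   48.] 574 [array([ 618., -338.]), array([82., 44.]), np.float64(20.0)]
 croq [ 494. -351.   48.] 635 [array([ 495., -347.]), array([81., 45.]), np.float64(9.0)]
 tongs 263 [628. -11. 144.] [array([626., -11.]), array([59., 32.]), np.float64(19.0)]
```

View pics/gg.png

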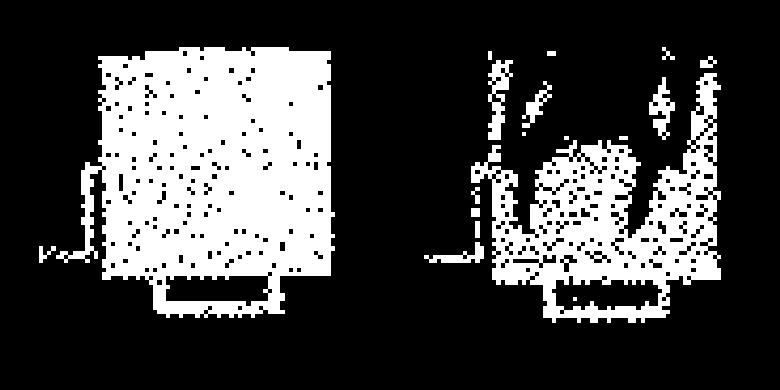

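Both occupancy maps show the lid aligned with world x (yaw about 0.5°), its bar at about (571, 113) mm, and the knob to the left. Next I move above the bar.

>>> {"fn": "step_arm", "kwargs": {
  "rows": [
    [[40,30,0],-10],
    [[80,60,0],-20],
    [[95,72,0],-30],
    [[95,72,0],-40],
    [[95,72,0],-50],
    [[95,72,0],-60],
    [[95,72,0],-70],
    [[95,72,0],-80],
    [[95,72,0],-90],
    [[95,72,0],-90],
    [[95,72,0],-90]
  ],
  "claw": -1
}}

```text
clock: 2.98
eef_pos: [0.572, 0.095, 0.3038]
tool_rot: [0.001, 1.0, 0.0, -0.0]
ft_force: [0.8, -0.0, 0.2]
grip_width: 0.0856
grasp_force: 0.0
```

```bash
cat > c.py <<'E'
from h import *
st(); P=bot.camera_params("wrist"); print(np.round(P["pose"],3).tolist())
im,d,W,o=find("wrist",["lid_bar","stay_knob","tongs","holder"],.3); save("w1",im)
for n,l in o.items():
    for s,uv,q,m in l: print(n,round(s,2),np.round(uv),len(q),"med",np.round(np.median(q,0)*1000),[np.round(x,1) for x in cv2.minAreaRect((q[:,:2]*1000).astype(np.float32))])
np.save("w1.npy",np.dstack([W,d]))
E
python3 c.py
```

```text
t 2.98 p [572.   95.  303.8] q [ 0.001  1.     0.    -0.   ] F [ 0.8 -0.   0.2] w 85.6 g 0.0 j [0.16 0.4  0.23 1.4  0.   0.17]
[[0.002, -0.964, -0.265, 0.506], [1.0, 0.002, -0.0, 0.095], [0.001, -0.265, 0.964, 0.375], [0.0, 0.0, 0.0, 1.0]]
lid_bar 0.58 [411. 154.] 48465 med [554. 249.  81.] [array([602.6, 231. ]), array([322.4, 247.8]), np.float64(11.3)]
stay_knob 0.94 [385.  14.] 1365 med [433. 211.  75.] [array([418.3, 227.7]), array([ 35.9, 126.3]), np.float64(0.1)]
stay_knob 0.33 [ 62. 372.] 839 med [ 777. -100.  112.] [array([687.3, -42.6]), array([ 35.5, 261.5]), np.float64(58.6)]
tongs 0.78 [126. 238.] 1452 med [608. -10. 136.] [array([635.8, -11.7]), array([ 55.8, 190.3]), np.float64(41.2)]
holder 0.75 [171. 203.] 6002 med [609.   8.   6.] [array([632.5,  -7.5]), array([131.4,  79.8]), np.float64(8.3)]
```

View pics/w1.png

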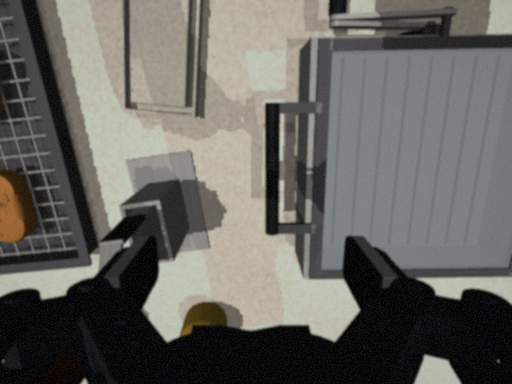

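The wrist view shows the bar at columns 266–279, rows 103–235, and the holder at about (165,200).

Run:
```python
import numpy as np
A=np.load("w1.npy"); W=A[...,:3]*1000
def f(r0,r1,c0,c1,z0,z1):
    q=W[r0:r1,c0:c1].reshape(-1,3); return q[(q[:,2]>z0)&(q[:,2]<z1)]
for r0,r1 in((115,150),(190,225)):
    q=f(r0,r1,255,290,60,100); print("bar",len(q),np.percentile(q,[3,50,97],axis=0).round(1).tolist())
q=f(95,245,255,276,60,100); print("ext x",np.percentile(q[:,0],[1,99]))
q=f(100,240,296,330,60,100); print("lid edge y",np.percentile(q[:,1],[1,50]),"z",np.median(q[:,2]))
q=f(180,290,90,215,80,100);print("holder rim",len(q)); import cv2
print(cv2.minAreaRect(q[:,:2].astype(np.float32)))
q=f(0,30,325,350,50,100);print("knob",len(q),np.percentile(q,[3,50,97],axis=0).round(1).tolist())
```

```text
bar 523 [[517.9, 108.4, 79.6], [532.5, 114.7, 84.0], [547.8, 121.5, 85.9]]
bar 493 [[589.1, 109.3, 78.1], [606.4, 115.9, 84.2], [625.9, 126.8, 86.0]]
ext x [507.31649666 634.56864113]
lid edge y [139.26951346 157.92942329] z 81.0443030958562
holder rim 1114
((631.8917236328125, -8.207447052001953), (67.20234680175781, 40.677223205566406), 8.311365127563477)
knob 587 [[420.4, 165.0, 60.4], [432.1, 172.3, 71.6], [440.4, 182.1, 74.2]]
```

>>> {"fn": "step_arm", "kwargs": {
  "rows": [
    [[1,20,20],0],
    [[1,20,60],0],
    [[1,20,100],0],
    [[1,20,100],0],
    [[1,20,120],0],
    [[1,20,140],0],
    [[1,20,155],0],
    [[1,20,170],0],
    [[1,20,173],0],
    [[1,20,173],0]
  ],
  "claw": 0.15
}}

```text
clock: 4.47
eef_pos: [0.5712, 0.115, 0.1311]
tool_rot: [0.0, 1.0, 0.0, 0.0]
ft_force: [0.4, 0.4, 0.9]
grip_width: 0.0364
grasp_force: 0.0
```

>>> {"fn": "step_arm", "kwargs": {
  "rows": [
    [[0,0,0],0],
    [[0,0,0],0],
    [[0,0,0],0],
    [[0,0,0],0],
    [[0,0,0],0],
    [[0,0,0],0]
  ],
  "claw": 1
}}

```text
clock: 5.22
eef_pos: [0.5715, 0.1159, 0.1318]
tool_rot: [-0.0, 1.0, 0.001, 0.001]
ft_force: [-0.3, 5.5, 4.6]
grip_width: 0.0122
grasp_force: 58.6
```

```bash
python3 -c "
from h import *
st()
y0,z0=0,0
for a in np.arange(0,1.53,.08): print(round(a,2),np.round(270*(1-np.cos(a))),np.round(-270*np.sin(a)))"
```

```text
t 5.22 p [571.5 115.9 131.8] q [-0.     1.     0.001  0.001] F [-0.3  5.5  4.6] w 12.2 g 58.6 j [ 0.2   0.53 -0.04  1.    0.    0.2 ]
0.0 0.0 -0.0
0.08 1.0 -22.0
0.16 3.0 -43.0
0.24 8.0 -64.0
0.32 14.0 -85.0
0.4 21.0 -105.0
0.48 31.0 -125.0
0.56 41.0 -143.0
0.64 53.0 -161.0
0.72 67.0 -178.0
0.8 82.0 -194.0
0.88 98.0 -208.0
0.96 115.0 -221.0
1.04 133.0 -233.0
1.12 152.0 -243.0
1.2 172.0 -252.0
1.28 193.0 -259.0
1.36 214.0 -264.0
1.44 235.0 -268.0
1.52 256.0 -270.0
```

>>> {"fn": "step_arm", "kwargs": {
  "rows": [
    [[0,0,-11],0],
    [[0,1,-22],0],
    [[0,3,-43],0],
    [[0,8,-64],0],
    [[0,14,-85],0],
    [[0,21,-105],0],
    [[0,31,-125],0],
    [[0,41,-143],0],
    [[0,53,-161],0],
    [[0,67,-178],0],
    [[0,82,-194],0],
    [[0,82,-194],0]
  ]
}}

```text
clock: 6.72
eef_pos: [0.5706, 0.1941, 0.3259]
tool_rot: [0.001, 1.0, -0.004, -0.0]
ft_force: [-3.5, -7.1, 7.0]
grip_width: 0.0113
grasp_force: 59.6
```

>>> {"fn": "step_arm", "kwargs": {
  "rows": [
    [[0,16,-14],0],
    [[0,33,-27],0],
    [[0,51,-39],0],
    [[0,70,-49],0],
    [[0,90,-58],0],
    [[0,111,-65],0],
    [[0,132,-70],0],
    [[0,153,-74],0],
    [[0,163,-75],0],
    [[0,169,-75],0],
    [[0,173,-76],0],
    [[0,173,-76],0]
  ]
}}

```text
clock: 8.22
eef_pos: [0.5687, 0.3685, 0.4052]
tool_rot: [-0.0, 1.0, -0.0, 0.0]
ft_force: [-10.7, -4.5, 16.2]
grip_width: 0.0119
grasp_force: 65.5
```

```bash
cat > d.py <<'E'
from h import *
st()
im,d,W,o=find("side",["stay_knob"],.2); save("s2",im)
im2,d2,W2,o2=find("scene",["stay_knob"],.2); 
a=cv2.resize(im[60:260,120:320],(400,400));b=cv2.resize(im2[60:300,230:430],(400,400)); save("k2",np.hstack([a,b]))
for o in(o,o2):
  for s,uv,q,m in o.get("stay_knob",[]): print(round(s,2),np.round(uv),len(q),np.percentile(q*1000,[5,50,95],axis=0).round().tolist())
E
python3 d.py
```

```text
t 8.22 p [568.7 368.5 405.2] q [-0.  1. -0.  0.] F [-10.7  -4.5  16.2] w 11.9 g 65.5 j [ 0.58  0.66  0.91  1.82 -0.    0.57]
0.59 [179. 135.] 110 [[382.0, 301.0, 128.0], [413.0, 310.0, 138.0], [432.0, 374.0, 202.0]]
0.4 [227. 133.] 9360 [[454.0, 149.0, 14.0], [565.0, 371.0, 80.0], [679.0, 384.0, 296.0]]
0.27 [274. 185.] 233 [[605.0, -21.0, 87.0], [626.0, -12.0, 145.0], [654.0, 2.0, 178.0]]
0.6 [380. 163.] 211 [[383.0, 308.0, 136.0], [430.0, 335.0, 155.0], [434.0, 369.0, 192.0]]
0.24 [399. 185.] 1104 [[464.0, 367.0, 96.0], [616.0, 376.0, 232.0], [685.0, 384.0, 354.0]]
```

View pics/k2.png

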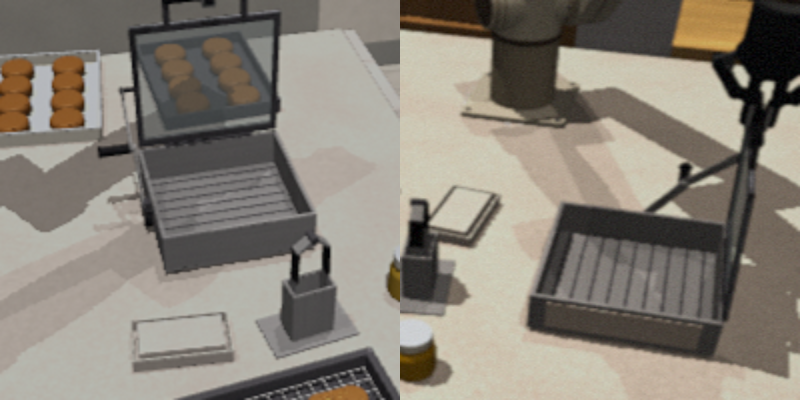

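The lid is up and the stay is just short of straight, with the knob near (408, 312, 135). I release the bar and look at the knob from above.

>>> {"fn": "step_arm", "kwargs": {
  "rows": [
    [[0,0,0],0],
    [[0,0,0],0],
    [[0,0,0],0],
    [[0,0,-20],0],
    [[0,0,-45],0],
    [[30,-30,-45],0],
    [[80,-60,-45],0],
    [[130,-63,-45],0],
    [[174,-63,-10],0],
    [[174,-63,40],0],
    [[174,-63,85],0],
    [[174,-63,85],0]
  ],
  "claw": 0.1
}}

```text
clock: 9.93
eef_pos: [0.3951, 0.3054, 0.3122]
tool_rot: [0.0, 1.0, -0.003, -0.004]
ft_force: [0.3, -1.0, 0.2]
grip_width: 0.0387
grasp_force: 0.0
```

```bash
cat > e.py <<'E'
from h import *
import sys
st(); im,d,W,o=find("wrist",["stay_knob"],.2); save(sys.argv[1],im); np.save("w.npy",W)
for s,uv,q,m in o.get("stay_knob",[]):
    print(round(s,2),np.round(uv),len(q),np.percentile(q*1000,[5,50,95],axis=0).round().tolist())
    k=q[(q[:,0]<.425)&(q[:,0]>.37)]*1000
    if len(k): print(" knob",np.percentile(k,[3,50,97],axis=0).round(1).tolist())
E
python3 e.py w2
```

```text
t 9.93 p [395.1 305.4 312.2] q [ 0.     1.    -0.003 -0.004] F [ 0.3 -1.   0.2] w 38.7 g 0.0 j [ 0.66  0.24  0.03  1.37 -0.    0.66]
0.78 [269. 225.] 2188 [[381.0, 305.0, 134.0], [426.0, 317.0, 140.0], [432.0, 377.0, 203.0]]
 knob [[379.5, 304.4, 126.6], [400.2, 311.7, 138.5], [423.2, 319.0, 141.3]]
```

View pics/w2.png

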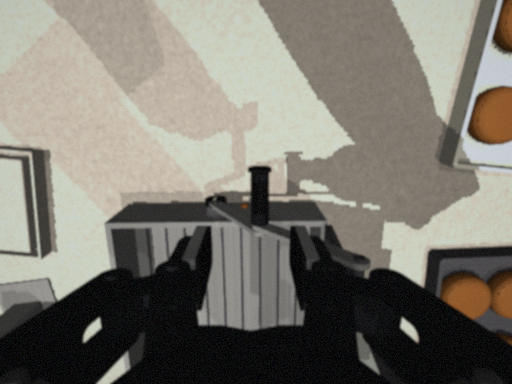

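The knob shows at (260,195) in the wrist view, centre about (404, 312, 132) mm. I pinch it and push it through.

>>> {"fn": "step_arm", "kwargs": {
  "rows": [
    [[-2,7,40],0],
    [[-2,7,80],0],
    [[-2,7,105],0],
    [[-2,7,120],0],
    [[-2,7,126],0],
    [[-2,7,126],0]
  ]
}}

```text
clock: 10.78
eef_pos: [0.3997, 0.3145, 0.1909]
tool_rot: [0.0, 1.0, 0.001, 0.001]
ft_force: [0.3, 1.1, 0.8]
grip_width: 0.0384
grasp_force: 0.0
```

>>> {"fn": "step_arm", "kwargs": {
  "rows": [
    [[0,0,0],0],
    [[0,0,0],0],
    [[0,0,0],0],
    [[0,0,0],0],
    [[0,0,0],0]
  ],
  "claw": 1
}}

```text
clock: 11.4
eef_pos: [0.3995, 0.3144, 0.1905]
tool_rot: [-0.0, 1.0, 0.001, 0.001]
ft_force: [1.2, -0.9, 3.4]
grip_width: 0.0138
grasp_force: 58.7
```

>>> {"fn": "step_arm", "kwargs": {
  "rows": [
    [[0,3,2],0],
    [[0,5,4],0],
    [[0,8,6],0],
    [[0,10,8],0],
    [[0,13,10],0],
    [[0,15,13],0],
    [[0,17,15],0],
    [[0,18,16],0],
    [[0,18,16],0]
  ]
}}

```text
clock: 12.52
eef_pos: [0.3993, 0.3291, 0.1775]
tool_rot: [0.001, 1.0, -0.003, 0.002]
ft_force: [-3.5, -15.4, 30.2]
grip_width: 0.0138
grasp_force: 65.3
```

>>> {"fn": "step_arm", "kwargs": {
  "rows": [
    [[0,-1,-1],0],
    [[0,-1,-1],0],
    [[0,-1,-1],0],
    [[0,-1,-1],0],
    [[0,-1,-40],0],
    [[0,-2,-90],0],
    [[0,-2,-130],0],
    [[0,-2,-130],0]
  ],
  "claw": 0.1
}}

```text
clock: 13.52
eef_pos: [0.4003, 0.3313, 0.3074]
tool_rot: [-0.0, 1.0, 0.002, 0.003]
ft_force: [-0.3, 0.1, -0.5]
grip_width: 0.0385
grasp_force: 0.0
```

```bash
python3 e.py w3
cat > lid.py <<'E'
from h import *
for c in("side","scene"):
    im,d=bot.camera(c); W=pts(c,d)*1000
    m=(d>0)&(W[...,0]>440)&(W[...,0]<700)&(W[...,1]>330)&(W[...,1]<420)&(W[...,2]>150)&(W[...,2]<310)
    q=W[m]; 
    if len(q)>50:
        p=np.polyfit(q[:,2],q[:,1],1); r=abs(np.polyval(p,q[:,2])-q[:,1]); q=q[r<10]; p=np.polyfit(q[:,2],q[:,1],1); print(c,len(q),"lid angle",np.pi/2+np.arctan(p[0]),"y at 77",np.polyval(p,77))
E
python3 lid.py
```

```text
t 13.53 p [400.3 331.3 307.4] q [-0.     1.     0.002  0.003] F [-0.3  0.1 -0.5] w 38.5 g 0.0 j [0.69 0.27 0.06 1.35 0.   0.69]
0.58 [252. 206.] 1825 [[381.0, 321.0, 121.0], [419.0, 331.0, 127.0], [432.0, 357.0, 173.0]]
 knob [[379.3, 320.2, 118.5], [399.6, 328.0, 126.1], [423.3, 334.9, 128.8]]
side 3218 lid angle 1.503470935286136 y at 77 384.34094835673557
scene 689 lid angle 1.5079575345205622 y at 77 385.52007906508476
```

The stay is locked: the knob moved past straight and the lid angle is about 1.506. Next are the tongs.

>>> {"fn": "step_arm", "kwargs": {
  "rows": [
    [[0,-40,0],10],
    [[-20,-95,0],20],
    [[-60,-150,0],30],
    [[-110,-200,0],40],
    [[-150,-245,0],50],
    [[-190,-290,0],60],
    [[-232,-339,0],70],
    [[-232,-339,0],80],
    [[-232,-339,0],81.7],
    [[-232,-339,0],81.7],
    [[-232,-339,0],81.7]
  ],
  "claw": -1
}}

```text
clock: 15.1
eef_pos: [0.6304, -0.0079, 0.304]
tool_rot: [0.653, 0.757, -0.0, -0.0]
ft_force: [-0.2, 0.6, -0.5]
grip_width: 0.0854
grasp_force: 0.0
```

```bash
cat > f.py <<'E'
from h import *
o=st(); im,d,W,_=find("wrist",[],.3); save("w4",im); W=W*1000
m=(d>0)&(abs(W[...,0]-632)<70)&(abs(W[...,1]+8)<50)
for n,z0,z1 in(("rim",84,97),("tongs",105,185),("top",160,185)):
    q=W[m&(W[...,2]>z0)&(W[...,2]<z1)]; print(n,len(q),[np.round(x,1) for x in cv2.minAreaRect(q[:,:2].astype(np.float32))],np.median(q,0).round(1), "zmax",np.percentile(q[:,2],98).round(1))
print("tool yaw of y-axis",np.degrees(np.arctan2(*R.from_quat(o["tool_rot"]).as_matrix()[[1,0],1])))
E
python3 f.py
```

```text
t 15.1 p [630.4  -7.9 304. ] q [ 0.653  0.757 -0.    -0.   ] F [-0.2  0.6 -0.5] w 85.4 g 0.0 j [-0.01  0.51  0.4   1.46  0.    1.41]
rim 643 [array([631.4,  -8.4]), array([66.1, 39.5]), np.float64(8.4)] [628.8   6.5  91.1] zmax 95.5
tongs 1981 [array([631.6,  -8.8]), array([52.3, 20.5]), np.float64(8.8)] [631.2  -6.7 168.2] zmax 180.8
top 1569 [array([631.1,  -8.8]), array([47.2, 20.5]), np.float64(7.3)] [631.2  -7.9 170.8] zmax 180.9
tool yaw of y-axis 8.469341808475036
```

View pics/w4.png

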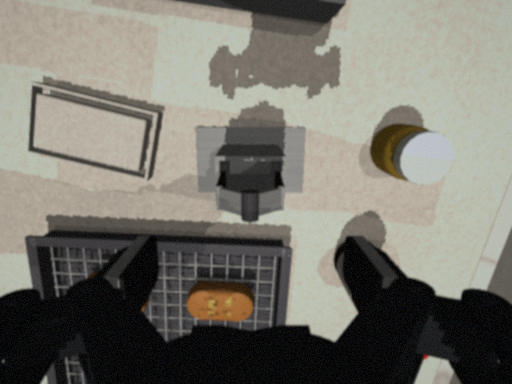

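>>> {"fn": "step_arm", "kwargs": {
  "rows": [
    [[0,1,30],0],
    [[0,1,60],0],
    [[0,1,85],0],
    [[0,1,100],0],
    [[0,1,108],0],
    [[0,1,108],0],
    [[0,1,108],0]
  ]
}}

```text
clock: 16.02
eef_pos: [0.6326, -0.0088, 0.1971]
tool_rot: [0.654, 0.756, 0.001, 0.001]
ft_force: [0.0, 0.3, -0.1]
grip_width: 0.0853
grasp_force: 0.0
```

>>> {"fn": "step_arm", "kwargs": {
  "rows": [
    [[0,0,0],0],
    [[0,0,0],0],
    [[0,0,0],0],
    [[0,0,0],0],
    [[0,0,0],0],
    [[0,0,0],0]
  ],
  "claw": -0.08
}}

```text
clock: 16.77
eef_pos: [0.6325, -0.0088, 0.1966]
tool_rot: [0.654, 0.756, 0.001, 0.001]
ft_force: [1.4, 0.2, 4.5]
grip_width: 0.0464
grasp_force: 17.3
```

```bash
cat > crq.py <<'E'
from h import *
def croqs(cam, box=(.40,.72,-.44,-.10), z0=.036,z1=.058):
    im,d=bot.camera(cam); W=pts(cam,d); c=im.astype(int); out=[]
    m=(W[...,2]>z0)&(W[...,2]<z1)&(c[...,0]>c[...,2]+40)&(W[...,0]>box[0])&(W[...,0]<box[1])&(W[...,1]>box[2])&(W[...,1]<box[3])&(d>0)
    n,l,s,_=cv2.connectedComponentsWithStats(m.astype(np.uint8))
    for k in range(1,n):
        if s[k,4]>60:
            q=W[l==k]*1000; t=q[q[:,2]>np.percentile(q[:,2],97)-4]
            b=lambda a:[np.round(x) for x in cv2.minAreaRect(a[:,:2].astype(np.float32))]
            cv=np.cov(q[:,:2].T); w,v=np.linalg.eigh(cv); a=np.degrees(np.arctan2(v[1,1],v[0,1]))
            (cc,wh,an)=cv2.minAreaRect(q[:,:2].astype(np.float32)); 
            if wh[0]<wh[1]: an-=90
            print(cam,s[k,4],"ctr",np.round(cc),"size",np.round(sorted(wh)),"long-axis deg",round(an,1),"z",np.percentile(q[:,2],[5,97]).round())
    return im
E
python3 -c "
from crq import *
st(); croqs('side'); croqs('scene')"
```

```text
t 16.77 p [632.5  -8.8 196.6] q [0.654 0.756 0.001 0.001] F [1.4 0.2 4.5] w 46.4 g 17.3 j [-0.01  0.56  0.2   1.21  0.    1.41]
side 442 ctr [ 618. -187.] size [45. 83.] long-axis deg 7.1 z [39. 53.]
side 485 ctr [ 486. -197.] size [47. 80.] long-axis deg -7.3 z [40. 52.]
side 570 ctr [ 619. -337.] size [46. 81.] long-axis deg 22.2 z [40. 52.]
side 628 ctr [ 495. -347.] size [45. 81.] long-axis deg 11.7 z [40. 52.]
scene 236 ctr [ 501. -343.] size [42. 82.] long-axis deg 8.9 z [40. 52.]
scene 263 ctr [ 490. -192.] size [46. 81.] long-axis deg -8.3 z [39. 52.]
scene 289 ctr [ 624. -333.] size [45. 80.] long-axis deg 23.8 z [40. 52.]
scene 289 ctr [ 618. -182.] size [42. 85.] long-axis deg 5.3 z [42. 51.]
```

```bash
cat > plan.py <<'E'
import numpy as np
# each call: list of world waypoints (x,y,z,yaw, nrows); shifts from the call's start pose
def call(start, wps):
    x,y,z,w=start; a=np.radians(w); ux=np.array([-np.sin(a),np.cos(a)]); uy=np.array([np.cos(a),np.sin(a)])
    rows=[]; p=np.array(start,float)
    for *t,n in wps:
        t=np.array(t,float)
        for k in range(1,n+1):
            c=p+(t-p)*k/n; d=c[:2]-[x,y]
            rows.append([[int(round(d@ux)),int(round(d@uy)),int(round(z-c[2]))],round(-(c[3]-w))])
        p=t
    return rows,tuple(p)
def show(start,wps):
    r,e=call(start,wps)
    for i in range(0,len(r),12):
        pass
    print(len(r),str(r).replace(" ","")); return e
E
python3 - <<'E'
import sys; sys.path.insert(0,".")
from plan import *
s=(632.5,-8.8,196.6,8.4)
s=show(s,[(632,-9,240,8.4,3),(632,-9,310,8.4,3),(632,-9,310,8.4,1)])
s=show(s,[(620,-185,310,95,9),(620,-185,310,95,2)])
s=show(s,[(620,-185,220,95,6),(620,-185,220,95,1)])
E
```

```text
7 [[[0,0,-14],0],[[0,0,-29],0],[[0,-1,-43],0],[[0,-1,-67],0],[[0,-1,-90],0],[[0,-1,-113],0],[[0,-1,-113],0]]
11 [[[-19,-4,0],-10],[[-38,-8,0],-19],[[-57,-13,0],-29],[[-77,-17,0],-38],[[-96,-21,0],-48],[[-115,-25,0],-58],[[-134,-29,0],-67],[[-153,-33,0],-77],[[-172,-38,0],-87],[[-172,-38,0],-87],[[-172,-38,0],-87]]
7 [[[0,0,15],0],[[0,0,30],0],[[0,0,45],0],[[0,0,60],0],[[0,0,75],0],[[0,0,90],0],[[0,0,90],0]]
```

>>> {"fn": "step_arm", "kwargs": {
  "rows": [
    [[0,0,-14],0],
    [[0,0,-29],0],
    [[0,0,-43],0],
    [[0,0,-67],0],
    [[0,0,-90],0],
    [[0,0,-113],0],
    [[0,0,-113],0]
  ]
}}

```text
clock: 17.75
eef_pos: [0.6329, -0.0089, 0.3118]
tool_rot: [0.654, 0.756, 0.002, 0.002]
ft_force: [-0.5, -0.1, -0.4]
grip_width: 0.0462
grasp_force: 14.1
```

>>> {"fn": "step_arm", "kwargs": {
  "rows": [
    [[-19,-4,0],-10],
    [[-38,-8,0],-19],
    [[-57,-13,0],-29],
    [[-77,-17,0],-38],
    [[-96,-21,0],-48],
    [[-115,-25,0],-58],
    [[-134,-29,0],-67],
    [[-153,-33,0],-77],
    [[-172,-38,0],-87],
    [[-172,-38,0],-87],
    [[-172,-38,0],-87]
  ]
}}

```text
clock: 19.12
eef_pos: [0.6191, -0.184, 0.3082]
tool_rot: [-0.045, 0.999, 0.0, -0.001]
ft_force: [-0.4, 0.7, -0.3]
grip_width: 0.0463
grasp_force: 14.1
```

>>> {"fn": "step_arm", "kwargs": {
  "rows": [
    [[0,0,0],0],
    [[0,0,0],0],
    [[0,0,0],0],
    [[0,0,0],0]
  ],
  "claw": -0.27
}}

```text
clock: 19.62
eef_pos: [0.6193, -0.1843, 0.309]
tool_rot: [-0.046, 0.999, -0.0, 0.0]
ft_force: [0.3, 0.4, -1.4]
grip_width: 0.0542
grasp_force: 4.0
```

Run:
```python
from crq import *
st(); im=croqs("side"); im2=croqs("scene")
save("t1",np.hstack([cv2.resize(im[160:360,180:380],(400,400)),cv2.resize(im2[100:260,80:280],(400,400))]))
```

```text
t 19.62 p [ 619.3 -184.3  309. ] q [-0.046  0.999 -0.     0.   ] F [ 0.3  0.4 -1.4] w 54.2 g 4.0 j [-0.29  0.54  0.47  1.5   0.   -0.38]
side 440 ctr [ 617. -188.] size [45. 79.] long-axis deg 0.5 z [39. 53.]
side 485 ctr [ 486. -196.] size [45. 80.] long-axis deg -8.4 z [40. 53.]
side 572 ctr [ 618. -337.] size [44. 83.] long-axis deg 21.6 z [40. 52.]
side 627 ctr [ 495. -347.] size [44. 81.] long-axis deg 10.3 z [40. 52.]
scene 227 ctr [ 499. -343.] size [43. 82.] long-axis deg 7.6 z [42. 52.]
scene 181 ctr [ 486. -184.] size [40. 73.] long-axis deg 21.4 z [38. 52.]
scene 290 ctr [ 623. -332.] size [44. 86.] long-axis deg 18.3 z [40. 52.]
scene 279 ctr [ 618. -183.] size [41. 81.] long-axis deg 6.4 z [43. 51.]
```

View pics/t1.png

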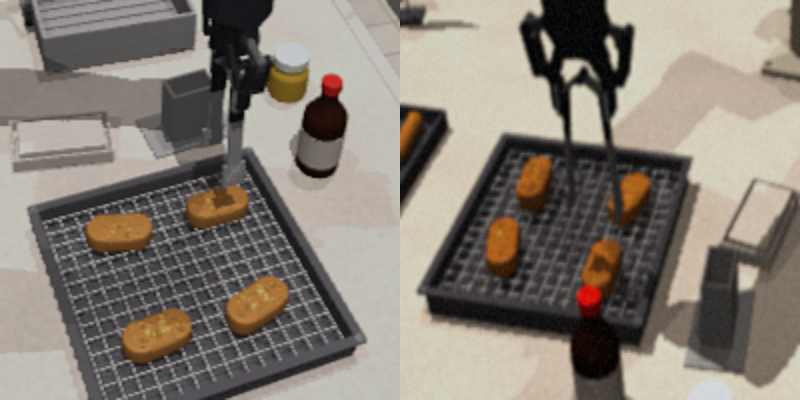

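The tongs are held cleanly, opened symmetrically above croquette A. I descend and grip.

>>> {"fn": "step_arm", "kwargs": {
  "rows": [
    [[0,0,20],0],
    [[0,0,40],0],
    [[0,0,60],0],
    [[0,0,75],0],
    [[0,0,84],0],
    [[0,0,89],0],
    [[0,0,89],0]
  ]
}}

```text
clock: 20.6
eef_pos: [0.6193, -0.1846, 0.22]
tool_rot: [-0.046, 0.999, -0.0, 0.0]
ft_force: [-0.1, 0.4, -0.7]
grip_width: 0.0543
grasp_force: 4.0
```

>>> {"fn": "step_arm", "kwargs": {
  "rows": [
    [[0,0,0],0],
    [[0,0,0],0],
    [[0,0,0],0],
    [[0,0,0],0],
    [[0,0,0],0]
  ],
  "claw": 0.0
}}

```text
clock: 21.22
eef_pos: [0.6196, -0.1846, 0.2206]
tool_rot: [-0.046, 0.999, -0.0, 0.001]
ft_force: [-0.3, 0.0, 2.2]
grip_width: 0.0478
grasp_force: 62.7
```

>>> {"fn": "step_arm", "kwargs": {
  "rows": [
    [[0,0,-10],0],
    [[0,0,-25],0],
    [[0,0,-45],0],
    [[0,0,-65],0],
    [[0,0,-85],0],
    [[0,0,-95],0],
    [[0,0,-95],0]
  ]
}}

```text
clock: 22.1
eef_pos: [0.6196, -0.1846, 0.3161]
tool_rot: [-0.046, 0.999, -0.0, 0.001]
ft_force: [-0.6, 0.2, -1.4]
grip_width: 0.0476
grasp_force: 62.5
```

Run:
```python
import sys; sys.path.insert(0,".")
from crq import *
from plan import *
o=st(); croqs("side"); croqs("side",z0=.08,z1=.2)
p=np.array(o["eef_pos"])*1000; M=R.from_quat(o["tool_rot"]).as_matrix(); yaw=np.degrees(np.arctan2(M[1,1],M[0,1])); print(yaw)
s=show((*p,yaw),[(615,0,312,91,6),(624,180,312,90.7,5)])
s=show(s,[(624,292,312,90.7,4),(624,292,312,90.7,2)])
s=show(s,[(624,292,214,90.7,10),(624,292,213,90.7,2)])
```

```text
t 22.1 p [ 619.6 -184.6  316.1] q [-0.046  0.999 -0.     0.001] F [-0.6  0.2 -1.4] w 47.6 g 62.5 j [-0.29  0.54  0.48  1.51 -0.   -0.38]
side 488 ctr [ 485. -197.] size [45. 80.] long-axis deg -11.8 z [40. 53.]
side 570 ctr [ 619. -337.] size [44. 81.] long-axis deg 20.7 z [40. 53.]
side 624 ctr [ 496. -348.] size [45. 81.] long-axis deg 8.4 z [40. 53.]
side 266 ctr [ 598. -184.] size [38. 54.] long-axis deg 71.8 z [126. 146.]
side 93 ctr [ 646. -193.] size [17. 46.] long-axis deg 64.7 z [127. 163.]
95.29890891957668
11 [[[-2,31,1],1],[[-4,61,1],1],[[-6,92,2],2],[[-8,123,3],3],[[-10,154,3],4],[[-13,184,4],4],[[-18,220,4],4],[[-23,256,4],4],[[-28,291,4],4],[[-33,327,4],5],[[-38,363,4],5]]
6 [[[0,28,0],0],[[-1,56,0],0],[[-1,84,0],0],[[-1,112,0],0],[[-1,112,0],0],[[-1,112,0],0]]
12 [[[0,0,10],0],[[0,0,20],0],[[0,0,29],0],[[0,0,39],0],[[0,0,49],0],[[0,0,59],0],[[0,0,69],0],[[0,0,78],0],[[0,0,88],0],[[0,0,98],0],[[0,0,98],0],[[0,0,99],0]]
```

>>> {"fn": "step_arm", "kwargs": {
  "rows": [
    [[-2,31,0],1],
    [[-4,61,0],1],
    [[-6,92,0],2],
    [[-8,123,0],3],
    [[-10,154,0],4],
    [[-13,184,0],4],
    [[-18,220,0],4],
    [[-23,256,0],4],
    [[-28,291,0],4],
    [[-33,327,0],4.6],
    [[-38,363,0],4.6]
  ]
}}

```text
clock: 23.58
eef_pos: [0.6231, 0.1815, 0.3135]
tool_rot: [-0.006, 1.0, -0.0, -0.001]
ft_force: [0.0, 0.0, -1.6]
grip_width: 0.0474
grasp_force: 62.6
```

>>> {"fn": "step_arm", "kwargs": {
  "rows": [
    [[0,28,0],0],
    [[-1,56,0],0],
    [[-1,84,0],0],
    [[-1,112,0],0],
    [[-1,112,0],0],
    [[-1,112,0],0]
  ]
}}

```text
clock: 24.32
eef_pos: [0.623, 0.2918, 0.3138]
tool_rot: [-0.006, 1.0, -0.001, -0.001]
ft_force: [-0.6, -0.8, -1.7]
grip_width: 0.0475
grasp_force: 62.7
```

>>> {"fn": "step_arm", "kwargs": {
  "rows": [
    [[0,0,12],0],
    [[0,0,24],0],
    [[0,0,36],0],
    [[0,0,48],0],
    [[0,0,60],0],
    [[0,0,70],0],
    [[0,0,80],0],
    [[0,0,88],0],
    [[0,0,95],0],
    [[0,0,99],0],
    [[0,0,102],0],
    [[0,0,102],0]
  ]
}}

```text
clock: 25.82
eef_pos: [0.6232, 0.2924, 0.213]
tool_rot: [-0.006, 1.0, 0.0, 0.0]
ft_force: [-0.2, -0.1, -1.2]
grip_width: 0.0478
grasp_force: 63.0
```

>>> {"fn": "step_arm", "kwargs": {
  "rows": [
    [[0,0,1],0],
    [[0,0,1],0]
  ]
}}

```text
clock: 26.08
eef_pos: [0.6234, 0.2925, 0.2125]
tool_rot: [-0.006, 1.0, 0.0, 0.0]
ft_force: [-0.3, -0.1, -0.4]
grip_width: 0.0475
grasp_force: 63.1
```

>>> {"fn": "step_arm", "kwargs": {
  "rows": [
    [[0,0,0],0],
    [[0,0,0],0],
    [[0,0,0],0],
    [[0,0,0],0],
    [[0,0,-8],0],
    [[0,0,-25],0],
    [[0,0,-50],0],
    [[0,0,-80],0],
    [[0,0,-100],0],
    [[0,0,-100],0]
  ],
  "claw": -0.28
}}

```text
clock: 27.32
eef_pos: [0.6239, 0.2928, 0.3149]
tool_rot: [-0.006, 1.0, 0.001, 0.003]
ft_force: [-0.0, 0.2, -1.4]
grip_width: 0.0545
grasp_force: 3.9
```

```bash
cat > nxt.py <<'E'
import sys; sys.path.insert(0,".")
from crq import *
from plan import *
o=st()
for c in("side","scene"): croqs(c); print("case:"); croqs(c,(.45,.69,.14,.39),.02,.06)
p=np.array(o["eef_pos"])*1000; M=R.from_quat(o["tool_rot"]).as_matrix(); yaw=np.degrees(np.arctan2(M[1,1],M[0,1])); print(yaw)
T=eval(sys.argv[1]); S=eval(sys.argv[2])   # croquette (x,y,yaw), slot (x,y)
s=(*p,yaw); z=312
s=show(s,[((p[0]+T[0])/2,50,z,(yaw+T[2])/2,7),(T[0],T[1],z,T[2],7),(T[0],T[1],z,T[2],1)])
s=(T[0],T[1],316,T[2])
s=show(s,[(S[0],150,314,90.7,9),(S[0],S[1],314,90.7,3),(S[0],S[1],314,90.7,2)])
E
python3 nxt.py "(488,-195,81)" "(518,292)"
```

```text
t 27.32 p [623.9 292.8 314.9] q [-0.006  1.     0.001  0.003] F [-0.   0.2 -1.4] w 54.5 g 3.9 j [0.44 0.64 0.65 1.58 0.   0.43]
side 487 ctr [ 486. -197.] size [45. 80.] long-axis deg -6.0 z [39. 53.]
side 568 ctr [ 619. -338.] size [44. 83.] long-axis deg 19.0 z [40. 52.]
side 622 ctr [ 495. -347.] size [45. 81.] long-axis deg 7.7 z [40. 52.]
case:
side 270 ctr [604. 272.] size [48. 79.] long-axis deg -0.5 z [24. 45.]
scene 236 ctr [ 498. -343.] size [42. 82.] long-axis deg 8.3 z [40. 52.]
scene 256 ctr [ 490. -192.] size [44. 80.] long-axis deg -10.4 z [40. 52.]
scene 284 ctr [ 624. -333.] size [44. 82.] long-axis deg 22.2 z [41. 52.]
case:
scene 309 ctr [605. 275.] size [42. 78.] long-axis deg 1.0 z [37. 44.]
90.69939346361521
15 [[[10,-35,0],1],[[20,-69,1],1],[[30,-104,1],2],[[41,-138,2],3],[[51,-173,2],3],[[61,-207,2],4],[[71,-242,3],5],[[81,-277,3],6],[[91,-312,3],6],[[101,-347,3],7],[[111,-381,3],8],[[122,-416,3],8],[[132,-451,3],9],[[142,-486,3],10],[[142,-486,3],10]]
14 [[[3,38,0],-1],[[5,77,0],-2],[[8,115,1],-3],[[11,154,1],-4],[[14,192,1],-5],[[16,230,1],-6],[[19,269,2],-8],[[22,307,2],-9],[[24,345,2],-10],[[32,392,2],-10],[[39,439,2],-10],[[47,486,2],-10],[[47,486,2],-10],[[47,486,2],-10]]
```

Croquette A lies flat in the case but at (604, 273), so it was nudged about 2 cm. I'll adapt the slots and fetch B.

>>> {"fn": "step_arm", "kwargs": {
  "rows": [
    [[10,-35,0],1],
    [[20,-69,0],1],
    [[30,-104,0],2],
    [[41,-138,0],3],
    [[51,-173,0],3],
    [[61,-207,0],4],
    [[71,-242,0],5],
    [[81,-277,0],6],
    [[91,-312,0],6],
    [[111,-381,0],8],
    [[127,-435,0],9],
    [[138,-475,0],10]
  ]
}}

```text
clock: 29.02
eef_pos: [0.4895, -0.1862, 0.3109]
tool_rot: [0.082, 0.997, 0.0, -0.001]
ft_force: [0.7, 0.5, -1.1]
grip_width: 0.0545
grasp_force: 4.0
```

>>> {"fn": "step_arm", "kwargs": {
  "rows": [
    [[2,-12,0],0],
    [[2,-12,0],0],
    [[2,-12,0],0],
    [[2,-12,20],0],
    [[2,-12,40],0],
    [[2,-12,60],0],
    [[2,-12,75],0],
    [[2,-12,85],0],
    [[2,-12,93],0],
    [[2,-12,95],0],
    [[2,-12,95],0]
  ]
}}

```text
clock: 30.4
eef_pos: [0.4872, -0.1959, 0.2172]
tool_rot: [0.081, 0.997, -0.0, 0.0]
ft_force: [0.5, 1.0, -0.7]
grip_width: 0.0545
grasp_force: 4.0
```

```bash
python3 -c "
from crq import *
o=st(); M=R.from_quat(o['tool_rot']).as_matrix(); print(np.degrees(np.arctan2(M[1,1],M[0,1])))
croqs('side')"
```

```text
t 30.4 p [ 487.2 -195.9  217.2] q [ 0.081  0.997 -0.     0.   ] F [ 0.5  1.  -0.7] w 54.5 g 4.0 j [-0.38  0.34 -0.09  1.14 -0.   -0.22]
80.69629030886841
side 169 ctr [ 462. -190.] size [32. 46.] long-axis deg 84.5 z [40. 52.]
side 157 ctr [ 512. -201.] size [27. 41.] long-axis deg 82.0 z [39. 52.]
side 569 ctr [ 619. -338.] size [45. 82.] long-axis deg 17.3 z [40. 52.]
side 627 ctr [ 495. -348.] size [45. 82.] long-axis deg 7.3 z [40. 52.]
```

>>> {"fn": "step_arm", "kwargs": {
  "rows": [
    [[0,0,-2],0],
    [[0,0,-2],0],
    [[0,0,-2],0],
    [[0,0,-2],0],
    [[0,0,-2],0],
    [[0,0,-12],0],
    [[0,0,-27],0],
    [[0,0,-47],0],
    [[0,0,-67],0],
    [[0,0,-87],0],
    [[0,0,-97],0],
    [[0,0,-97],0]
  ],
  "claw": 0.0
}}

```text
clock: 31.95
eef_pos: [0.4875, -0.1959, 0.3152]
tool_rot: [0.081, 0.997, -0.0, 0.001]
ft_force: [-0.2, -0.1, -1.8]
grip_width: 0.0473
grasp_force: 65.8
```

>>> {"fn": "step_arm", "kwargs": {
  "rows": [
    [[5,41,0],-1],
    [[10,81,0],-2],
    [[15,122,0],-3],
    [[20,163,0],-4],
    [[25,203,0],-5],
    [[30,244,0],-6],
    [[34,285,0],-7],
    [[39,325,0],-8],
    [[44,366,0],-9],
    [[49,407,0],-10],
    [[54,447,0],-10],
    [[57,470,0],-10]
  ]
}}

```text
clock: 33.45
eef_pos: [0.5063, 0.2789, 0.3127]
tool_rot: [-0.007, 1.0, -0.0, -0.001]
ft_force: [-0.7, -1.4, -1.4]
grip_width: 0.0475
grasp_force: 65.7
```

>>> {"fn": "step_arm", "kwargs": {
  "rows": [
    [[-1,18,0],0],
    [[-1,18,0],0],
    [[-1,18,0],0],
    [[-1,18,20],0],
    [[-1,18,40],0],
    [[-1,18,55],0],
    [[-1,18,70],0],
    [[-1,18,80],0],
    [[-1,18,90],0],
    [[-1,18,97],0],
    [[-1,18,100],0],
    [[-1,18,100],0]
  ]
}}

```text
clock: 34.95
eef_pos: [0.5075, 0.2954, 0.2139]
tool_rot: [-0.006, 1.0, -0.0, -0.0]
ft_force: [0.9, 0.3, -2.7]
grip_width: 0.0478
grasp_force: 65.7
```

>>> {"fn": "step_arm", "kwargs": {
  "rows": [
    [[0,0,2],0],
    [[0,0,3],0],
    [[0,0,3],0]
  ]
}}

```text
clock: 35.33
eef_pos: [0.5075, 0.2953, 0.2109]
tool_rot: [-0.006, 1.0, 0.0, 0.0]
ft_force: [-0.1, -1.3, -1.0]
grip_width: 0.0475
grasp_force: 65.7
```

>>> {"fn": "step_arm", "kwargs": {
  "rows": [
    [[0,0,0],0],
    [[0,0,0],0],
    [[0,0,0],0],
    [[0,0,0],0],
    [[0,0,-8],0],
    [[0,0,-25],0],
    [[0,0,-50],0],
    [[0,0,-80],0],
    [[0,0,-102],0],
    [[0,0,-102],0]
  ],
  "claw": -0.28
}}

```text
clock: 36.58
eef_pos: [0.5084, 0.2955, 0.3156]
tool_rot: [-0.006, 1.0, 0.001, 0.002]
ft_force: [-0.3, -0.1, -1.6]
grip_width: 0.0548
grasp_force: 4.0
```

```bash
python3 nxt.py "(621,-335,111)" "(624,203)"
```

```text
t 36.58 p [508.4 295.5 315.6] q [-0.006  1.     0.001  0.002] F [-0.3 -0.1 -1.6] w 54.8 g 4.0 j [ 0.53  0.41  0.28  1.43 -0.    0.51]
side 567 ctr [ 619. -337.] size [44. 81.] long-axis deg 19.9 z [41. 53.]
side 629 ctr [ 495. -347.] size [46. 82.] long-axis deg 9.4 z [40. 52.]
case:
side 278 ctr [506. 293.] size [47. 80.] long-axis deg 2.2 z [24. 45.]
side 277 ctr [603. 272.] size [49. 78.] long-axis deg -3.7 z [24. 44.]
scene 239 ctr [ 502. -342.] size [43. 79.] long-axis deg 7.4 z [38. 52.]
scene 288 ctr [ 623. -333.] size [43. 83.] long-axis deg 20.8 z [40. 51.]
case:
scene 636 ctr [551. 287.] size [ 50. 189.] long-axis deg -11.0 z [31. 44.]
90.68008213400576
15 [[[-8,-35,1],-1],[[-15,-70,1],-3],[[-23,-105,2],-4],[[-30,-141,2],-6],[[-38,-176,3],-7],[[-46,-211,3],-9],[[-53,-246,4],-10],[[-61,-301,4],-12],[[-68,-356,4],-13],[[-76,-411,4],-15],[[-83,-467,4],-16],[[-90,-522,4],-17],[[-98,-577,4],-19],[[-105,-632,4],-20],[[-105,-632,4],-20]]
14 [[[-20,50,0],2],[[-39,100,0],5],[[-59,151,1],7],[[-78,201,1],9],[[-98,251,1],11],[[-118,301,1],14],[[-137,351,2],16],[[-157,402,2],18],[[-177,452,2],20],[[-183,468,2],20],[[-189,485,2],20],[[-196,501,2],20],[[-196,501,2],20],[[-196,501,2],20]]
```

>>> {"fn": "step_arm", "kwargs": {
  "rows": [
    [[-8,-35,0],-1],
    [[-15,-80,0],-3],
    [[-23,-125,0],-4],
    [[-30,-170,0],-6],
    [[-38,-220,0],-7],
    [[-46,-270,0],-9],
    [[-53,-320,0],-10],
    [[-61,-370,0],-12],
    [[-68,-420,0],-13],
    [[-76,-470,0],-15],
    [[-83,-520,0],-16],
    [[-88,-560,0],-17]
  ]
}}

```text
clock: 38.28
eef_pos: [0.6021, -0.2654, 0.3111]
tool_rot: [-0.154, 0.988, 0.001, -0.001]
ft_force: [0.5, 0.2, -1.6]
grip_width: 0.0549
grasp_force: 4.0
```

>>> {"fn": "step_arm", "kwargs": {
  "rows": [
    [[-13,-34,0],-2],
    [[-30,-65,0],-3],
    [[-30,-69,0],-3],
    [[-30,-69,0],-3],
    [[-30,-69,0],-3]
  ]
}}

```text
clock: 38.9
eef_pos: [0.6515, -0.3193, 0.3133]
tool_rot: [-0.18, 0.984, 0.0, -0.0]
ft_force: [-0.3, 0.5, -0.9]
grip_width: 0.0546
grasp_force: 4.0
```

```bash
cat > rel.py <<'E'
import sys; sys.path.insert(0,".")
from crq import *
from plan import *
o=st(); p=np.array(o["eef_pos"])*1000; M=R.from_quat(o["tool_rot"]).as_matrix(); yaw=np.degrees(np.arctan2(M[1,1],M[0,1])); print(yaw)
for t in eval(sys.argv[1]): show((*p,yaw),[(*t,1)])
E
python3 rel.py "[(621,-335,219,111)]"
```

```text
t 38.9 p [ 651.5 -319.3  313.3] q [-0.18   0.984  0.    -0.   ] F [-0.3  0.5 -0.9] w 54.6 g 4.0 j [-0.46  0.75  0.84  1.66  0.   -0.82]
110.73378250412632
1 [[[34,-4,94],0]]
```

>>> {"fn": "step_arm", "kwargs": {
  "rows": [
    [[17,-2,0],0],
    [[34,-4,0],0],
    [[34,-4,0],0],
    [[34,-4,20],0],
    [[34,-4,40],0],
    [[34,-4,60],0],
    [[34,-4,75],0],
    [[34,-4,85],0],
    [[34,-4,91],0],
    [[34,-4,94],0],
    [[34,-4,94],0]
  ]
}}

```text
clock: 40.28
eef_pos: [0.6216, -0.3361, 0.2192]
tool_rot: [-0.18, 0.984, -0.0, 0.0]
ft_force: [-0.9, 0.3, -0.7]
grip_width: 0.0546
grasp_force: 4.0
```

>>> {"fn": "step_arm", "kwargs": {
  "rows": [
    [[0,0,0],0],
    [[0,0,0],0],
    [[0,0,0],0],
    [[0,0,0],0],
    [[0,0,0],0],
    [[0,0,-10],0],
    [[0,0,-25],0],
    [[0,0,-45],0],
    [[0,0,-65],0],
    [[0,0,-85],0],
    [[0,0,-97],0],
    [[0,0,-97],0]
  ],
  "claw": 0.0
}}

```text
clock: 41.78
eef_pos: [0.622, -0.3362, 0.3175]
tool_rot: [-0.18, 0.984, -0.001, 0.001]
ft_force: [-0.9, 0.5, -2.0]
grip_width: 0.0476
grasp_force: 65.5
```

```bash
cat > to.py <<'E'
import sys; sys.path.insert(0,".")
from crq import *
from plan import *
o=st(); p=np.array(o["eef_pos"])*1000; M=R.from_quat(o["tool_rot"]).as_matrix(); yaw=np.degrees(np.arctan2(M[1,1],M[0,1])); print(yaw)
show((*p,yaw),eval(sys.argv[1]))
E
python3 to.py "[(624,203,316,90.7,18)]"
```

```text
t 41.77 p [ 622.  -336.2  317.5] q [-0.18   0.984 -0.001  0.001] F [-0.9  0.5 -2. ] w 47.6 g 65.5 j [-0.5   0.69  0.75  1.62 -0.   -0.86]
110.70015690403646
18 [[[-11,28,0],1],[[-21,56,0],2],[[-32,84,0],3],[[-43,112,0],4],[[-53,140,0],6],[[-64,168,1],7],[[-75,196,1],8],[[-86,224,1],9],[[-96,252,1],10],[[-107,280,1],11],[[-118,308,1],12],[[-128,336,1],13],[[-139,364,1],14],[[-150,392,1],16],[[-160,420,1],17],[[-171,448,1],18],[[-182,476,1],19],[[-192,504,2],20]]
```

>>> {"fn": "step_arm", "kwargs": {
  "rows": [
    [[-11,28,0],1],
    [[-28,73,0],3],
    [[-45,118,0],5],
    [[-62,163,0],7],
    [[-79,208,0],9],
    [[-97,253,0],11],
    [[-114,298,0],13],
    [[-131,343,0],15],
    [[-148,388,0],17],
    [[-165,433,0],19],
    [[-182,476,0],20],
    [[-192,504,0],20]
  ]
}}

```text
clock: 43.28
eef_pos: [0.6223, 0.2057, 0.3145]
tool_rot: [-0.007, 1.0, -0.0, -0.001]
ft_force: [0.0, 1.1, -1.0]
grip_width: 0.0476
grasp_force: 65.4
```

>>> {"fn": "step_arm", "kwargs": {
  "rows": [
    [[0,0,0],0],
    [[0,0,0],0],
    [[0,0,0],0]
  ]
}}

```text
clock: 43.65
eef_pos: [0.6231, 0.2021, 0.3157]
tool_rot: [-0.005, 1.0, -0.0, -0.0]
ft_force: [-0.3, 0.4, -1.4]
grip_width: 0.0472
grasp_force: 65.5
```

```bash
python3 to.py "[(624,203,212,90.7,1)]"; python3 -c "
from crq import *
print('case');croqs('side',(.45,.69,.14,.39),.02,.06)"
```

```text
t 43.65 p [623.1 202.1 315.7] q [-0.005  1.    -0.    -0.   ] F [-0.3  0.4 -1.4] w 47.2 g 65.5 j [ 0.31  0.56  0.52  1.53 -0.    0.3 ]
90.60815468979652
1 [[[-1,1,104],0]]
case
side 276 ctr [506. 290.] size [49. 80.] long-axis deg -6.7 z [24. 46.]
side 254 ctr [604. 271.] size [49. 78.] long-axis deg -4.9 z [24. 45.]
```

>>> {"fn": "step_arm", "kwargs": {
  "rows": [
    [[-1,1,15],0],
    [[-1,1,30],0],
    [[-1,1,45],0],
    [[-1,1,60],0],
    [[-1,1,72],0],
    [[-1,1,82],0],
    [[-1,1,90],0],
    [[-1,1,96],0],
    [[-1,1,100],0],
    [[-1,1,103],0],
    [[-1,1,104],0],
    [[-1,1,104],0]
  ]
}}

```text
clock: 45.2
eef_pos: [0.6241, 0.2044, 0.2121]
tool_rot: [-0.006, 1.0, 0.0, 0.0]
ft_force: [-0.1, -0.5, -0.1]
grip_width: 0.0478
grasp_force: 65.5
```

>>> {"fn": "step_arm", "kwargs": {
  "rows": [
    [[0,0,0],0],
    [[0,0,0],0],
    [[0,0,0],0],
    [[0,0,0],0],
    [[0,0,-8],0],
    [[0,0,-25],0],
    [[0,0,-50],0],
    [[0,0,-80],0],
    [[0,0,-103],0],
    [[0,0,-103],0]
  ],
  "claw": -0.26
}}

```text
clock: 46.45
eef_pos: [0.625, 0.2047, 0.318]
tool_rot: [-0.006, 1.0, 0.001, 0.003]
ft_force: [-0.1, 0.5, -0.7]
grip_width: 0.0539
grasp_force: 4.2
```

```bash
python3 nxt.py "(498,-345,99)" "(510,207)"; python3 to.py "[(498,-345,314,99,14)]"
```

```text
t 46.45 p [625.  204.7 318. ] q [-0.006  1.     0.001  0.003] F [-0.1  0.5 -0.7] w 53.9 g 4.2 j [0.32 0.57 0.53 1.53 0.   0.3 ]
side 626 ctr [ 496. -348.] size [45. 81.] long-axis deg 10.2 z [39. 53.]
case:
side 280 ctr [506. 290.] size [44. 81.] long-axis deg 1.9 z [23. 45.]
side 264 ctr [604. 272.] size [50. 77.] long-axis deg -9.6 z [24. 45.]
side 100 ctr [622. 211.] size [30. 80.] long-axis deg -0.1 z [39. 46.]
scene 238 ctr [ 500. -343.] size [44. 83.] long-axis deg 6.5 z [40. 52.]
case:
scene 620 ctr [551. 287.] size [ 51. 194.] long-axis deg -10.9 z [30. 44.]
scene 237 ctr [614. 204.] size [42. 66.] long-axis deg 2.0 z [38. 44.]
90.6979127158209
15 [[[9,-22,1],-1],[[19,-44,2],-1],[[28,-66,3],-2],[[37,-88,3],-2],[[47,-110,4],-3],[[56,-132,5],-4],[[65,-154,6],-4],[[75,-210,6],-5],[[85,-267,6],-5],[[95,-323,6],-6],[[104,-379,6],-7],[[114,-435,6],-7],[[124,-492,6],-8],[[134,-548,6],-8],[[134,-548,6],-8]]
14 [[[-10,54,0],1],[[-20,108,0],2],[[-30,162,1],3],[[-40,216,1],4],[[-50,271,1],5],[[-60,325,1],6],[[-69,379,2],6],[[-79,433,2],7],[[-89,487,2],8],[[-92,506,2],8],[[-95,525,2],8],[[-98,543,2],8],[[-98,543,2],8],[[-98,543,2],8]]
t 46.65 p [623.5 204.2 313.3] q [-0.006  1.    -0.    -0.001] F [-0.9 -0.2 -1.5] w 53.8 g 4.2 j [0.32 0.57 0.52 1.53 0.   0.3 ]
90.69773069867139
14 [[[9,-39,0],-1],[[19,-78,0],-1],[[28,-117,0],-2],[[38,-156,0],-2],[[47,-196,0],-3],[[57,-235,0],-4],[[66,-274,0],-4],[[76,-313,0],-5],[[85,-352,0],-5],[[94,-391,0],-6],[[104,-430,-1],-7],[[113,-469,-1],-7],[[123,-509,-1],-8],[[132,-548,-1],-8]]
```

>>> {"fn": "step_arm", "kwargs": {
  "rows": [
    [[7,-30,0],-1],
    [[18,-75,0],-1],
    [[29,-122,0],-2],
    [[40,-169,0],-3],
    [[52,-216,0],-3],
    [[63,-263,0],-4],
    [[74,-310,0],-5],
    [[86,-357,0],-5],
    [[97,-404,0],-6],
    [[109,-451,0],-7],
    [[120,-498,0],-8],
    [[132,-548,0],-8]
  ]
}}

```text
clock: 48.15
eef_pos: [0.4978, -0.3462, 0.3135]
tool_rot: [-0.076, 0.997, 0.001, -0.001]
ft_force: [1.2, -0.2, -0.8]
grip_width: 0.0538
grasp_force: 4.2
```

>>> {"fn": "step_arm", "kwargs": {
  "rows": [
    [[0,0,0],0],
    [[0,0,0],0],
    [[0,0,0],0],
    [[0,0,20],0],
    [[0,0,40],0],
    [[0,0,60],0]
  ],
  "claw": -0.28
}}

```text
clock: 48.9
eef_pos: [0.4993, -0.3436, 0.2546]
tool_rot: [-0.077, 0.997, -0.0, 0.0]
ft_force: [-0.8, 0.1, -1.7]
grip_width: 0.0544
grasp_force: 4.0
```

```bash
python3 to.py "[(498,-345,219,99,1)]"; python3 -c "
from crq import *
croqs('side')"
```

```text
t 48.9 p [ 499.3 -343.6  254.6] q [-0.077  0.997 -0.     0.   ] F [-0.8  0.1 -1.7] w 54.4 g 4.0 j [-0.6   0.48  0.22  1.31  0.   -0.76]
98.83896869906494
1 [[[2,-1,36],0]]
side 340 ctr [ 478. -346.] size [43. 54.] long-axis deg 75.2 z [39. 53.]
```

>>> {"fn": "step_arm", "kwargs": {
  "rows": [
    [[1,-1,12],0],
    [[1,-1,24],0],
    [[1,-1,32],0],
    [[1,-1,36],0],
    [[1,-1,36],0]
  ]
}}

```text
clock: 49.58
eef_pos: [0.4978, -0.3463, 0.2187]
tool_rot: [-0.076, 0.997, 0.0, -0.0]
ft_force: [-0.5, 1.0, -0.0]
grip_width: 0.0547
grasp_force: 4.0
```

>>> {"fn": "step_arm", "kwargs": {
  "rows": [
    [[0,0,0],0],
    [[0,0,0],0],
    [[0,0,0],0],
    [[0,0,0],0],
    [[0,0,0],0],
    [[0,0,-10],0],
    [[0,0,-25],0],
    [[0,0,-45],0],
    [[0,0,-65],0],
    [[0,0,-85],0],
    [[0,0,-97],0],
    [[0,0,-97],0]
  ],
  "claw": 0.0
}}

```text
clock: 51.08
eef_pos: [0.4983, -0.3466, 0.3175]
tool_rot: [-0.076, 0.997, -0.001, 0.001]
ft_force: [-0.0, 0.3, -1.8]
grip_width: 0.0475
grasp_force: 65.0
```

```bash
python3 to.py "[(510,207,316,90.7,12)]"
```

```text
t 51.08 p [ 498.3 -346.6  317.5] q [-0.076  0.997 -0.001  0.001] F [-0.   0.3 -1.8] w 47.5 g 65.0 j [-0.61  0.45  0.34  1.46  0.   -0.76]
98.70151074847394
12 [[[-8,45,0],1],[[-16,91,0],1],[[-24,136,0],2],[[-32,182,0],3],[[-40,227,1],3],[[-48,273,1],4],[[-56,318,1],5],[[-64,364,1],5],[[-72,409,1],6],[[-79,455,1],7],[[-87,500,1],7],[[-95,545,1],8]]
```

>>> {"fn": "step_arm", "kwargs": {
  "rows": [
    [[-6,35,0],1],
    [[-15,85,0],1],
    [[-24,135,0],2],
    [[-33,185,0],3],
    [[-41,235,0],3],
    [[-50,285,0],4],
    [[-58,330,0],5],
    [[-66,375,0],5],
    [[-74,420,0],6],
    [[-82,465,0],7],
    [[-89,510,0],8],
    [[-95,545,0],8]
  ]
}}

```text
clock: 52.58
eef_pos: [0.5087, 0.2085, 0.3149]
tool_rot: [-0.007, 1.0, -0.0, -0.001]
ft_force: [0.0, -0.1, -1.6]
grip_width: 0.0473
grasp_force: 64.9
```

>>> {"fn": "step_arm", "kwargs": {
  "rows": [
    [[0,0,0],0],
    [[0,0,0],0],
    [[0,0,0],0],
    [[0,0,20],0],
    [[0,0,40],0],
    [[0,0,58],0],
    [[0,0,74],0],
    [[0,0,86],0],
    [[0,0,94],0],
    [[0,0,99],0],
    [[0,0,102],0],
    [[0,0,102],0]
  ]
}}

```text
clock: 54.08
eef_pos: [0.5094, 0.2068, 0.214]
tool_rot: [-0.006, 1.0, 0.0, 0.0]
ft_force: [1.1, -0.2, -1.6]
grip_width: 0.0477
grasp_force: 65.1
```

```bash
python3 to.py "[(510,207,211.3,90.7,1)]"
```

```text
t 54.08 p [509.4 206.8 214. ] q [-0.006  1.     0.     0.   ] F [ 1.1 -0.2 -1.6] w 47.7 g 65.1 j [ 0.39  0.39 -0.02  1.16  0.    0.37]
90.70567334586674
1 [[[-1,0,3],0]]
```

>>> {"fn": "step_arm", "kwargs": {
  "rows": [
    [[0,0,2],0],
    [[0,0,3],0],
    [[0,0,3],0]
  ]
}}

```text
clock: 54.45
eef_pos: [0.5095, 0.2069, 0.2112]
tool_rot: [-0.006, 1.0, 0.0, 0.0]
ft_force: [-0.1, 0.4, -0.0]
grip_width: 0.0472
grasp_force: 65.2
```

>>> {"fn": "step_arm", "kwargs": {
  "rows": [
    [[0,0,0],0],
    [[0,0,0],0],
    [[0,0,0],0],
    [[0,0,0],0],
    [[0,0,-8],0],
    [[0,0,-25],0],
    [[0,0,-50],0],
    [[0,0,-80],0],
    [[0,0,-104],0],
    [[0,0,-104],0]
  ],
  "claw": -0.28
}}

```text
clock: 55.7
eef_pos: [0.5104, 0.2072, 0.3176]
tool_rot: [-0.006, 1.0, 0.001, 0.003]
ft_force: [-0.4, 0.0, -1.0]
grip_width: 0.0552
grasp_force: 4.0
```

```bash
python3 to.py "[(632.5,-8.8,316,8.4,10)]"
python3 - <<'E'
from crq import *
im=croqs('side',(.45,.69,.14,.39),.02,.06); im2=croqs('scene',(.45,.69,.14,.39),.02,.06); croqs('side')
save("v1",np.hstack([cv2.resize(im[80:240,160:320],(400,400)),cv2.resize(im2[120:300,260:440],(400,400))]))
E
python3 lid.py
```

```text
t 55.7 p [510.4 207.2 317.6] q [-0.006  1.     0.001  0.003] F [-0.4  0.  -1. ] w 55.2 g 4.0 j [ 0.39  0.33  0.17  1.4  -0.    0.37]
90.70082707968938
10 [[[-12,-22,0],8],[[-24,-43,0],16],[[-36,-65,0],25],[[-48,-87,1],33],[[-60,-109,1],41],[[-72,-130,1],49],[[-84,-152,1],58],[[-96,-174,1],66],[[-108,-196,1],74],[[-119,-217,2],82]]
side 276 ctr [604. 271.] size [48. 79.] long-axis deg -2.9 z [25. 45.]
side 211 ctr [504. 287.] size [46. 79.] long-axis deg -16.2 z [22. 45.]
side 102 ctr [622. 211.] size [28. 80.] long-axis deg 3.4 z [38. 45.]
side 122 ctr [506. 211.] size [34. 78.] long-axis deg 4.4 z [37. 46.]
scene 318 ctr [501. 206.] size [43. 98.] long-axis deg -0.6 z [27. 44.]
scene 624 ctr [549. 287.] size [ 51. 193.] long-axis deg -11.1 z [32. 44.]
scene 239 ctr [613. 204.] size [42. 66.] long-axis deg 0.6 z [38. 44.]
side 2402 lid angle 1.5166303056341826 y at 77 384.1680852153188
scene 748 lid angle 1.5176157054797617 y at 77 385.57712185286823
```

View pics/v1.png

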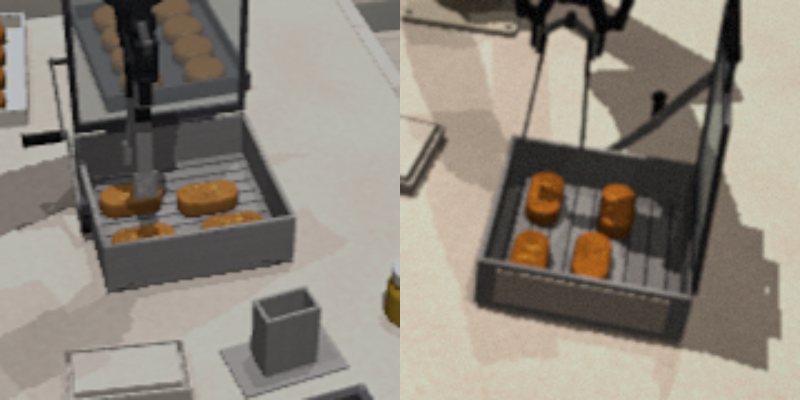

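All four croquettes lie flat and separate on the case floor. Next I return the tongs.

>>> {"fn": "step_arm", "kwargs": {
  "rows": [
    [[-12,-22,0],8],
    [[-24,-45,0],17],
    [[-36,-69,0],26],
    [[-50,-92,0],35],
    [[-64,-115,0],44],
    [[-78,-140,0],53],
    [[-90,-163,0],62],
    [[-105,-190,0],71],
    [[-119,-217,0],80],
    [[-119,-217,0],82.3],
    [[-119,-217,0],82.3],
    [[-119,-217,0],82.3]
  ],
  "claw": -0.08
}}

```text
clock: 57.45
eef_pos: [0.6307, -0.0085, 0.3142]
tool_rot: [0.653, 0.757, -0.0, -0.001]
ft_force: [-0.0, 0.2, -1.0]
grip_width: 0.0461
grasp_force: 14.0
```

```bash
cat > g.py <<'E'
import sys; sys.path.insert(0,".")
from h import *
from plan import *
o=st(); p=np.array(o["eef_pos"])*1000; M=R.from_quat(o["tool_rot"]).as_matrix(); yaw=np.degrees(np.arctan2(M[1,1],M[0,1])); print(yaw)
show((*p,yaw),[(632.5,-8.8,196.6,8.4,1)])
c,s=np.cos(np.radians(8.4)),np.sin(np.radians(8.4))
for cam in("side","scene"):
    im,d=bot.camera(cam); W=pts(cam,d)*1000
    m=(d>0)&(abs(W[...,0]-632)<60)&(abs(W[...,1]+9)<50)&(W[...,2]>100)
    q=W[m]; l=np.c_[(q[:,0]-632.5)*c+(q[:,1]+8.8)*s,-(q[:,0]-632.5)*s+(q[:,1]+8.8)*c,q[:,2]]
    for z0,z1 in((118,140),(140,170),(170,200),(215,240)):
        k=l[(l[:,2]>z0)&(l[:,2]<z1)]
        if len(k)>5: print(cam,z0,len(k),"hx",np.percentile(k[:,0],[3,97]).round(1),"hy",np.percentile(k[:,1],[3,50,97]).round(1))
    save("tg_"+cam,cv2.resize(im[130:260,200:330] if cam=="side" else im[120:260,180:320],(400,400)))
E
python3 g.py; python3 -c "
import cv2,numpy as np
cv2.imwrite('pics/tg.png',np.hstack([cv2.imread('pics/tg_side.png'),cv2.imread('pics/tg_scene.png')]))"; python3 lid.py
python3 -c "
from h import *
for c in('side','scene'):
  im,d,W,o=find(c,['stay_knob'],.4)
  for s,uv,q,m in o.get('stay_knob',[])[:1]:
    k=q[(q[:,0]<.42)&(q[:,0]>.37)&(q[:,2]>.09)&(q[:,2]<.16)]*1000; print(c,s,len(k),np.percentile(k,[3,50,97],axis=0).round().tolist())"
```

```text
t 57.45 p [630.7  -8.5 314.2] q [ 0.653  0.757 -0.    -0.001] F [-0.   0.2 -1. ] w 46.1 g 14.0 j [-0.01  0.51  0.43  1.49  0.    1.41]
8.458071425339197
1 [[[-1,2,118],0]]
side 118 56 hx [-23.3  13.8] hy [-11.5   2.   18.5]
side 140 97 hx [-23.3  16.2] hy [-11.2  -1.6  16.3]
side 170 74 hx [-24.3  17.2] hy [-7.  -1.3 10.2]
side 215 67 hx [-24.7  19.4] hy [-9.3 -2.7  9.3]
scene 118 81 hx [-20.2  18.5] hy [-6.9  8.8 19.5]
scene 140 124 hx [-20.8  18.7] hy [-8.6  9.3 19.1]
scene 170 92 hx [-20.5  21.3] hy [-4.6  7.2 12.6]
scene 215 86 hx [-22.3  22.5] hy [-5.8  6.8 12.8]
side 3236 lid angle 1.515340130261518 y at 77 384.19845836122107
scene 743 lid angle 1.5173982639735157 y at 77 385.6399959565093Traceback (most recent call last):
  File "<string>", line 6, in <module>
    k=q[(q[:,0]<.42)&(q[:,0]>.37)&(q[:,2]>.09)&(q[:,2]<.16)]*1000; print(c,s,len(k),np.percentile(k,[3,50,97],axis=0).round().tolist())
                                                                                    ~~~~~~~~~~~~~^^^^^^^^^^^^^^^^^^^^
    return _quantile_unchecked(
        a, q, axis, out, overwrite_input, method, keepdims, weights)
    return _ureduce(a,
                    func=_quantile_ureduce_func,
    ...<5 lines>...
                    overwrite_input=overwrite_input,
                    method=method)
    r = func(a, **kwargs)
    result = _quantile(arr,
                       quantiles=q,
    ...<2 lines>...
                       out=out,
                       weights=wgt)
    slices_having_nans = np.isnan(arr[-1, ...])
                                  ~~~^^^^^^^^^
IndexError: index -1 is out of bounds for axis 0 with size 0
```

View pics/tg.png

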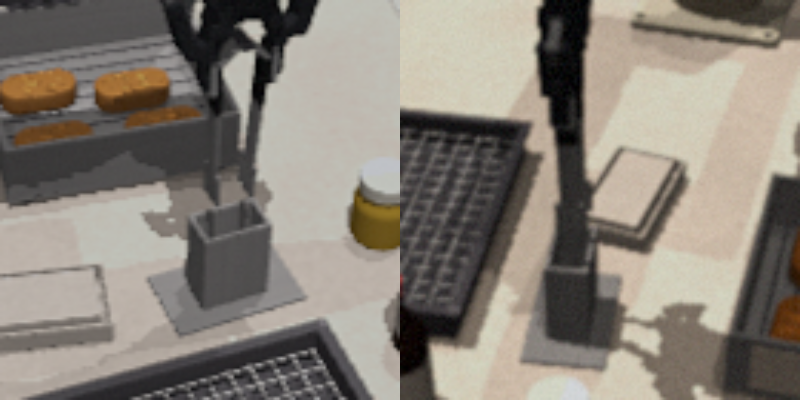

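The tongs hang upright over the holder. A wrist view will check their tilt.

```bash
python3 - <<'E'
from h import *
st(); P=bot.camera_params("wrist"); im,d=bot.camera("wrist"); save("w5",im); W=pts("wrist",d,P)*1000
c,s=np.cos(np.radians(8.4)),np.sin(np.radians(8.4))
L=np.dstack([(W[...,0]-632.5)*c+(W[...,1]+8.8)*s,-(W[...,0]-632.5)*s+(W[...,1]+8.8)*c,W[...,2]])
m=(d>0)&(abs(L[...,0])<40)&(abs(L[...,1])<40); l=L[m]
for z0,z1 in((86,96),(112,122),(122,130),(130,140),(140,160),(160,180),(180,200),(200,220),(220,240)):
    k=l[(l[:,2]>z0)&(l[:,2]<z1)]
    if len(k)>5: print(z0,len(k),"hx",np.percentile(k[:,0],[3,97]).round(1),"hy",np.percentile(k[:,1],[3,50,97]).round(1))
E
python3 lid.py
```

```text
t 57.75 p [630.9  -8.4 315. ] q [0.653 0.757 0.    0.   ] F [ 0.5 -1.2  0.3] w 46.1 g 14.0 j [-0.01  0.51  0.43  1.49  0.    1.41]
86 788 hx [-33.3  31.4] hy [-19.1   8.2  20. ]
122 67 hx [-18.4  15.8] hy [-7.9  8.1 17.7]
130 94 hx [-20.   15.8] hy [-9.5  8.9 17.6]
140 310 hx [-20.6  17.5] hy [-9.8 11.7 17.2]
160 217 hx [-20.9  17.9] hy [-5.6  8.5 11.9]
180 284 hx [-21.3  18.8] hy [-5.8  8.1 11.4]
200 394 hx [-21.7  19.8] hy [-6.6  6.8 11. ]
220 527 hx [-22.3  21. ] hy [-7.3  7.6 11. ]
side 3237 lid angle 1.514346737828553 y at 77 384.506755296065
scene 744 lid angle 1.517517350478624 y at 77 385.6064198263607
```

View pics/w5.png

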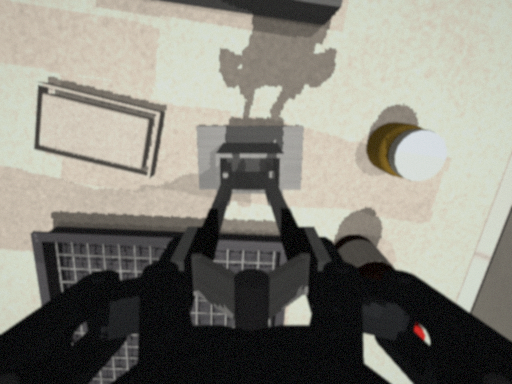

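>>> {"fn": "step_arm", "kwargs": {
  "rows": [
    [[-1.5,1.5,0],0],
    [[-1.5,1.5,10],0],
    [[-1.5,1.5,20],0],
    [[-1.5,1.5,27],0],
    [[-1.5,1.5,31],0],
    [[-1.5,1.5,34],0],
    [[-1.5,1.5,37],0],
    [[-1.5,1.5,40],0],
    [[-1.5,1.5,42],0]
  ]
}}

```text
clock: 59.02
eef_pos: [0.6327, -0.01, 0.2728]
tool_rot: [0.653, 0.757, 0.0, 0.0]
ft_force: [-0.6, 0.1, -0.8]
grip_width: 0.0462
grasp_force: 14.0
```

>>> {"fn": "step_arm", "kwargs": {
  "rows": [
    [[0,0,5],0],
    [[0,0,12],0],
    [[0,0,22],0],
    [[0,0,32],0],
    [[0,0,42],0],
    [[0,0,52],0],
    [[0,0,60],0],
    [[0,0,67],0],
    [[0,0,72],0],
    [[0,0,75],0],
    [[0,0,75],0]
  ]
}}

```text
clock: 60.4
eef_pos: [0.6329, -0.01, 0.1983]
tool_rot: [0.653, 0.757, 0.0, 0.0]
ft_force: [-0.4, -0.3, 0.1]
grip_width: 0.0464
grasp_force: 14.1
```

>>> {"fn": "step_arm", "kwargs": {
  "rows": [
    [[0,0,1],0],
    [[0,0,2],0],
    [[0,0,2],0]
  ]
}}

```text
clock: 60.78
eef_pos: [0.6335, -0.01, 0.1979]
tool_rot: [0.653, 0.757, 0.001, 0.001]
ft_force: [-1.0, -0.6, 6.7]
grip_width: 0.0465
grasp_force: 8.7
```

>>> {"fn": "step_arm", "kwargs": {
  "rows": [
    [[0,0,0],0],
    [[0,0,0],0],
    [[0,0,0],0],
    [[0,0,0],0],
    [[0,0,0],0],
    [[0,0,0],0],
    [[0,0,-15],0],
    [[0,0,-40],0],
    [[0,0,-70],0],
    [[0,0,-105],0],
    [[0,0,-108],0],
    [[0,0,-108],0]
  ],
  "claw": -1
}}

```text
clock: 62.28
eef_pos: [0.6327, -0.01, 0.3043]
tool_rot: [0.653, 0.757, 0.0, 0.0]
ft_force: [-0.2, -0.2, -0.3]
grip_width: 0.0856
grasp_force: 0.0
```

```bash
sed -i 's/save("w4",im)/save("w6",im)/' f.py; python3 f.py; python3 to.py "[(401,250,312,90,10)]"
python3 -c "
from h import *
for c in('side','scene'):
  im,d,W,o=find(c,['stay_knob'],.2)
  for s,uv,q,m in o.get('stay_knob',[]):
    k=q[(q[:,0]<.42)&(q[:,0]>.37)]*1000
    if len(k)>5: print(c,s,len(k),np.percentile(k,[3,50,97],axis=0).round().tolist())"
```

```text
t 62.27 p [632.7 -10.  304.3] q [0.653 0.757 0.    0.   ] F [-0.2 -0.2 -0.3] w 85.6 g 0.0 j [-0.02  0.51  0.41  1.46 -0.    1.41]
rim 673 [array([631.4,  -8.4]), array([66.2, 39.5]), np.float64(8.4)] [619.2   5.9  91. ] zmax 93.3
tongs 2008 [array([634.6,  -9.9]), array([51.9, 21. ]), np.float64(8.4)] [635.8  -7.8 168.7] zmax 181.6
top 1652 [array([635.6, -10. ]), array([48.4, 20.5]), np.float64(7.1)] [634.7  -9.2 170.9] zmax 181.7
tool yaw of y-axis 8.399682085926324
t 62.33 p [632.3 -10.  303.3] q [ 0.653  0.757 -0.    -0.   ] F [ 0.  -0.8 -0. ] w 85.4 g 0.0 j [-0.02  0.51  0.41  1.46  0.    1.41]
8.403804498717912
10 [[[29,-19,-1],-8],[[58,-38,-2],-16],[[87,-57,-3],-24],[[116,-76,-3],-33],[[145,-95,-4],-41],[[175,-115,-5],-49],[[204,-134,-6],-57],[[233,-153,-7],-65],[[262,-172,-8],-73],[[291,-191,-9],-82]]
side 0.64 71 [[379.0, 313.0, 116.0], [398.0, 320.0, 127.0], [419.0, 331.0, 132.0]]
scene 0.73 51 [[378.0, 318.0, 123.0], [395.0, 325.0, 128.0], [419.0, 334.0, 133.0]]
scene 0.4 35 [[385.0, 320.0, 127.0], [399.0, 326.0, 129.0], [419.0, 332.0, 132.0]]
```

The tongs are seated; their top height matches the start. Next I look at the knob from the same pose as before.

>>> {"fn": "step_arm", "kwargs": {
  "rows": [
    [[29,-19,0],-9],
    [[58,-38,0],-19],
    [[92,-60,0],-29],
    [[126,-83,0],-39],
    [[165,-108,0],-49],
    [[204,-134,0],-59],
    [[240,-157,0],-69],
    [[275,-180,0],-79],
    [[291,-191,0],-82],
    [[330,-185,0],-82],
    [[371,-180,0],-82],
    [[371,-180,0],-82]
  ],
  "claw": 0.1
}}

```text
clock: 64.03
eef_pos: [0.3999, 0.3328, 0.3029]
tool_rot: [-0.005, 1.0, -0.0, -0.0]
ft_force: [-0.2, 0.1, -1.0]
grip_width: 0.0384
grasp_force: 0.0
```

>>> {"fn": "step_arm", "kwargs": {
  "rows": [
    [[0,0,0],0]
  ]
}}

```text
clock: 64.15
eef_pos: [0.4001, 0.3303, 0.3032]
tool_rot: [-0.004, 1.0, -0.001, -0.001]
ft_force: [0.1, -0.4, -0.4]
grip_width: 0.0379
grasp_force: 0.0
```

```bash
python3 e.py w7; python3 lid.py
```

```text
t 64.15 p [400.1 330.3 303.2] q [-0.004  1.    -0.001 -0.001] F [ 0.1 -0.4 -0.4] w 37.9 g 0.0 j [ 0.69  0.28  0.05  1.35 -0.    0.68]
0.62 [211. 310.] 794 [[566.0, 269.0, 24.0], [584.0, 283.0, 41.0], [604.0, 296.0, 43.0]]
 knob [[392.7, 310.5, 268.7], [412.4, 310.6, 270.5], [412.4, 321.2, 302.4]]
0.57 [251. 208.] 1889 [[380.0, 318.0, 124.0], [419.0, 328.0, 130.0], [432.0, 354.0, 170.0]]
 knob [[379.3, 316.7, 123.1], [399.7, 324.4, 129.1], [423.5, 331.8, 131.7]]
side 3224 lid angle 1.51355940265635 y at 77 384.58617991231563
scene 742 lid angle 1.5170994435305032 y at 77 385.66138110662513
```

Run:
```python
import numpy as np
P=np.array([265,52.]);r=92.1
for a in (1.515,1.5,1.48,1.46,1.44,1.42,1.40,1.35):
    L=np.array([385-120*np.cos(a),77+120*np.sin(a)]); d=L-P; D=np.hypot(*d); h=np.sqrt(max(r*r-D*D/4,0)); n=np.array([-d[1],d[0]])/D
    K=(P+L)/2+n*h; B=[385-270*np.cos(a),77+270*np.sin(a)]; print(a,K.round(1),np.round(B,1))
```

```text
1.515 [317.3 127.8] [369.9 346.6]
1.5 [311.4 131.6] [365.9 346.3]
1.48 [306.1 134.4] [360.5 345.9]
1.46 [301.7 136.5] [355.1 345.3]
1.44 [297.7 138.1] [349.8 344.7]
1.42 [294.  139.4] [344.4 343.9]
1.4 [290.6 140.5] [339.1 343.1]
1.35 [282.5 142.4] [325.9 340.4]
```

>>> {"fn": "step_arm", "kwargs": {
  "rows": [
    [[0,-6,30],0],
    [[0,-6,70],0],
    [[0,-6,100],0],
    [[0,-6,118],0],
    [[0,-6,125],0],
    [[0,-6,125],0]
  ]
}}

```text
clock: 65.1
eef_pos: [0.4006, 0.3243, 0.179]
tool_rot: [-0.003, 1.0, -0.0, -0.0]
ft_force: [0.5, -1.1, 0.3]
grip_width: 0.0388
grasp_force: 0.0
```

>>> {"fn": "step_arm", "kwargs": {
  "rows": [
    [[0,0,0],0],
    [[0,0,0],0],
    [[0,0,0],0],
    [[0,0,0],0],
    [[0,0,0],0]
  ],
  "claw": 1
}}

```text
clock: 65.72
eef_pos: [0.401, 0.3253, 0.1797]
tool_rot: [-0.004, 1.0, 0.001, 0.001]
ft_force: [0.7, 0.1, 5.3]
grip_width: 0.014
grasp_force: 58.9
```

>>> {"fn": "step_arm", "kwargs": {
  "rows": [
    [[0,-2,-2],0],
    [[0,-4,-3],0],
    [[0,-6,-5],0],
    [[0,-8,-6],0],
    [[0,-11,-8],0],
    [[0,-14,-9],0],
    [[0,-17,-11],0],
    [[0,-20,-13],0],
    [[0,-24,-14],0],
    [[0,-27,-15],0],
    [[0,-30,-16],0],
    [[0,-30,-16],0]
  ]
}}

```text
clock: 67.22
eef_pos: [0.4014, 0.2958, 0.1953]
tool_rot: [-0.004, 1.0, 0.001, 0.001]
ft_force: [2.4, 4.6, 1.2]
grip_width: 0.0143
grasp_force: 62.0
```

```bash
python3 lid.py
```

```text
side 3090 lid angle 1.4345729854379083 y at 77 384.5307105713617
scene 310 lid angle 1.4454848262855287 y at 77 385.97600090322436
```

>>> {"fn": "step_arm", "kwargs": {
  "rows": [
    [[0,0,0],0],
    [[0,0,0],0],
    [[0,0,0],0],
    [[0,0,0],0],
    [[0,0,-40],0],
    [[0,0,-85],0],
    [[0,0,-130],0],
    [[0,0,-175],0],
    [[0,0,-220],0],
    [[0,0,-255],0],
    [[0,0,-255],0]
  ],
  "claw": 0.1
}}

```text
clock: 68.7
eef_pos: [0.4012, 0.2951, 0.4529]
tool_rot: [-0.003, 1.0, 0.002, 0.003]
ft_force: [0.1, 0.4, -0.1]
grip_width: 0.0389
grasp_force: 0.0
```

>>> {"fn": "step_arm", "kwargs": {
  "rows": [
    [[-30,10,0],0],
    [[-65,20,0],0],
    [[-105,30,0],0],
    [[-140,40,0],0],
    [[-160,48,0],0],
    [[-169,51,0],0],
    [[-169,51,0],0],
    [[-169,51,0],0]
  ]
}}

```text
clock: 69.7
eef_pos: [0.569, 0.3468, 0.4491]
tool_rot: [-0.004, 1.0, -0.0, -0.001]
ft_force: [0.2, -0.4, 1.4]
grip_width: 0.0384
grasp_force: 0.0
```

```bash
cat > bar.py <<'E'
from h import *
st()
for c in("side","scene","wrist"):
    P=bot.camera_params(c); im,d=bot.camera(c); W=pts(c,d,P)*1000; k=im.max(-1)<60
    m=(d>0)&k&(abs(W[...,0]-571)<45)&(W[...,1]>300)&(W[...,1]<400)&(W[...,2]>320)&(W[...,2]<(357))
    q=W[m]
    if len(q)>10: print(c,len(q),np.percentile(q,[3,50,97],axis=0).round(1).tolist())
E
python3 bar.py; python3 lid.py
```

```text
t 69.7 p [569.  346.8 449.1] q [-0.004  1.    -0.    -0.001] F [ 0.2 -0.4  1.4] w 38.4 g 0.0 j [0.55 0.67 1.06 1.96 0.   0.54]
side 145 [[528.5, 339.2, 341.1], [570.5, 344.2, 348.9], [613.9, 350.9, 354.2]]
scene 99 [[530.5, 344.8, 348.9], [572.5, 349.2, 351.7], [613.5, 354.6, 353.3]]
wrist 3155 [[528.2, 343.6, 348.4], [566.4, 349.7, 351.8], [612.5, 356.0, 353.5]]
side 3082 lid angle 1.4365201161622716 y at 77 384.0935231042898
scene 305 lid angle 1.4437585481997401 y at 77 386.1804491510785
```

>>> {"fn": "step_arm", "kwargs": {
  "rows": [
    [[0,2,15],0],
    [[0,2,30],0],
    [[0,2,42],0],
    [[0,2,50],0],
    [[0,2,50],0],
    [[0,2,50],0]
  ]
}}

```text
clock: 70.7
eef_pos: [0.5693, 0.3489, 0.4006]
tool_rot: [-0.003, 1.0, 0.0, 0.0]
ft_force: [-0.3, -0.7, -0.3]
grip_width: 0.0382
grasp_force: 0.0
```

>>> {"fn": "step_arm", "kwargs": {
  "rows": [
    [[0,0,0],0],
    [[0,0,0],0],
    [[0,0,0],0],
    [[0,0,0],0],
    [[0,0,0],0],
    [[0,0,0],0]
  ],
  "claw": 1
}}

```text
clock: 71.45
eef_pos: [0.5694, 0.3491, 0.4006]
tool_rot: [-0.004, 1.0, 0.001, 0.001]
ft_force: [0.6, 2.1, 5.2]
grip_width: 0.012
grasp_force: 58.7
```

```bash
python3 - <<'E'
import numpy as np
f=lambda a:np.array([385-270*np.cos(a),77+270*np.sin(a)])
for seq in (np.linspace(1.437,.9,12),np.linspace(.9,.42,12),np.linspace(.42,.12,12),np.linspace(.12,0,9)):
    b=f(seq[0]); print([[[0,int(round(f(a)[0]-b[0])),round(b[1]-f(a)[1])],0] for a in seq[1:]], f(seq[-1]).round())
E
python3 -c "from h import *;st()"
```

```text
[[[0, -13, 2], 0], [[0, -26, 5], 0], [[0, -39, 8], 0], [[0, -51, 12], 0], [[0, -64, 17], 0], [[0, -76, 22], 0], [[0, -88, 28], 0], [[0, -99, 34], 0], [[0, -110, 41], 0], [[0, -121, 48], 0], [[0, -132, 56], 0]] [217. 288.]
[[[0, -9, 8], 0], [[0, -18, 15], 0], [[0, -26, 24], 0], [[0, -34, 32], 0], [[0, -42, 41], 0], [[0, -49, 51], 0], [[0, -56, 60], 0], [[0, -62, 70], 0], [[0, -68, 80], 0], [[0, -74, 91], 0], [[0, -79, 101], 0]] [138. 187.]
[[[0, -3, 7], 0], [[0, -6, 14], 0], [[0, -8, 21], 0], [[0, -11, 27], 0], [[0, -13, 35], 0], [[0, -15, 42], 0], [[0, -16, 49], 0], [[0, -18, 56], 0], [[0, -19, 63], 0], [[0, -21, 70], 0], [[0, -22, 78], 0]] [117. 109.]
[[[0, 0, 4], 0], [[0, -1, 8], 0], [[0, -1, 12], 0], [[0, -1, 16], 0], [[0, -2, 20], 0], [[0, -2, 24], 0], [[0, -2, 28], 0], [[0, -2, 32], 0]] [115.  77.]
t 71.45 p [569.4 349.1 400.6] q [-0.004  1.     0.001  0.001] F [0.6 2.1 5.2] w 12.0 g 58.7 j [0.55 0.62 0.83 1.78 0.   0.54]
```

>>> {"fn": "step_arm", "kwargs": {
  "rows": [
    [[0,-13,2],0],
    [[0,-26,5],0],
    [[0,-39,8],0],
    [[0,-51,12],0],
    [[0,-64,17],0],
    [[0,-76,22],0],
    [[0,-88,28],0],
    [[0,-99,34],0],
    [[0,-110,41],0],
    [[0,-121,48],0],
    [[0,-132,56],0],
    [[0,-132,56],0]
  ]
}}

```text
clock: 72.95
eef_pos: [0.5709, 0.215, 0.3421]
tool_rot: [-0.003, 1.0, -0.001, -0.0]
ft_force: [6.5, -1.4, -2.0]
grip_width: 0.0124
grasp_force: 60.0
```

```bash
python3 -c "
from h import *
st()
im,d=bot.camera('side');save('l1',cv2.resize(im[60:260,120:340],(600,545)))"
```

```text
t 72.95 p [570.9 215.  342.1] q [-0.003  1.    -0.001 -0.   ] F [ 6.5 -1.4 -2. ] w 12.4 g 60.0 j [ 0.36  0.46  0.42  1.53 -0.    0.36]
```

View pics/l1.png

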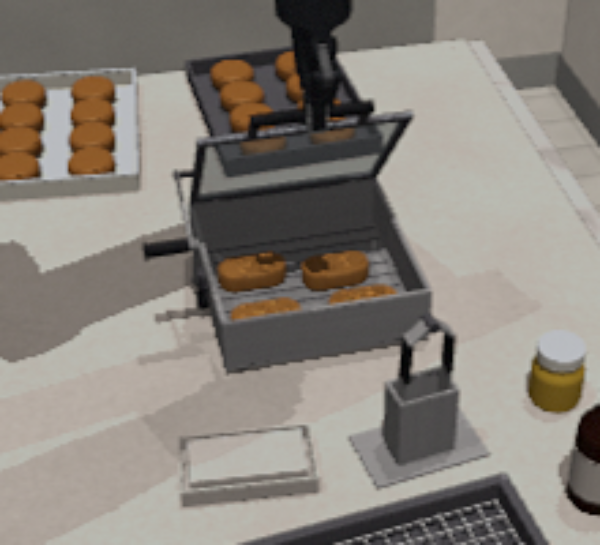

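The lid is coming down with the stay folding and the tongs standing in their holder. I continue lowering.

>>> {"fn": "step_arm", "kwargs": {
  "rows": [
    [[0,-9,8],0],
    [[0,-18,15],0],
    [[0,-26,24],0],
    [[0,-34,32],0],
    [[0,-42,41],0],
    [[0,-49,51],0],
    [[0,-56,60],0],
    [[0,-62,70],0],
    [[0,-68,80],0],
    [[0,-74,91],0],
    [[0,-79,101],0],
    [[0,-79,101],0]
  ]
}}

```text
clock: 74.5
eef_pos: [0.5717, 0.1375, 0.2411]
tool_rot: [-0.003, 1.0, 0.0, 0.001]
ft_force: [10.7, 2.9, -5.9]
grip_width: 0.0118
grasp_force: 58.4
```

>>> {"fn": "step_arm", "kwargs": {
  "rows": [
    [[0,-3,7],0],
    [[0,-6,14],0],
    [[0,-8,21],0],
    [[0,-11,27],0],
    [[0,-13,35],0],
    [[0,-15,42],0],
    [[0,-16,49],0],
    [[0,-18,56],0],
    [[0,-19,63],0],
    [[0,-21,69],0],
    [[0,-22,74],0],
    [[0,-22,76],0]
  ]
}}

```text
clock: 76.0
eef_pos: [0.5719, 0.1174, 0.1667]
tool_rot: [-0.004, 1.0, 0.002, 0.001]
ft_force: [7.3, 5.6, 0.3]
grip_width: 0.0116
grasp_force: 58.5
```

>>> {"fn": "step_arm", "kwargs": {
  "rows": [
    [[0,0,5],0],
    [[0,-1,9],0],
    [[0,-1,13],0],
    [[0,-1,17],0],
    [[0,-2,20],0],
    [[0,-2,23],0],
    [[0,-2,26],0],
    [[0,-2,28],0],
    [[0,-2,30],0],
    [[0,-2,31],0],
    [[0,-2,32],0],
    [[0,-2,32],0]
  ]
}}

```text
clock: 77.5
eef_pos: [0.5719, 0.1158, 0.1379]
tool_rot: [-0.004, 1.0, 0.003, 0.002]
ft_force: [0.6, 5.8, 15.7]
grip_width: 0.0118
grasp_force: 60.1
```

>>> {"fn": "step_arm", "kwargs": {
  "rows": [
    [[0,0,0.5],0],
    [[0,0,1],0],
    [[0,0,1.5],0],
    [[0,0,2],0],
    [[0,0,2],0]
  ]
}}

```text
clock: 78.12
eef_pos: [0.5718, 0.1158, 0.1378]
tool_rot: [-0.004, 1.0, 0.003, 0.003]
ft_force: [-3.4, 5.1, 25.1]
grip_width: 0.0117
grasp_force: 61.0
```

>>> {"fn": "step_arm", "kwargs": {
  "rows": [
    [[0,0,-2],0],
    [[0,0,-2],0],
    [[0,0,-2],0],
    [[0,0,-2],0],
    [[0,0,-2],0],
    [[0,0,-20],0],
    [[0,0,-50],0],
    [[0,0,-100],0],
    [[0,0,-150],0],
    [[0,0,-170],0],
    [[0,-60,-180],0],
    [[0,-90,-180],0]
  ],
  "claw": 0.15
}}

```text
clock: 79.62
eef_pos: [0.5719, 0.0222, 0.3142]
tool_rot: [-0.003, 1.0, -0.0, 0.001]
ft_force: [0.6, -0.6, -0.2]
grip_width: 0.0361
grasp_force: 0.0
```

```bash
cat > z.py <<'E'
from h import *
st()
for c in("scene","side"):
    im,d=bot.camera(c); W=pts(c,d)*1000
    m=(d>0)&(W[...,0]>465)&(W[...,0]<680)&(W[...,2]>60)&(W[...,2]<130)&(W[...,1]>160)&(W[...,1]<375); q=W[m]
    A=np.c_[q[:,1],np.ones(len(q))]; 
    for _ in range(3):
        p=np.linalg.lstsq(A,q[:,2],rcond=None)[0]; k=abs(A@p-q[:,2])<4; A,q=A[k],q[k]
    print(c,len(q),"slope",p[0],"z at front/back",p@[160,1],p@[375,1])
    m=(d>0)&(abs(W[...,0]-571)<55)&(W[...,1]>95)&(W[...,1]<130)&(W[...,2]>50)&(W[...,2]<120); print(" bar",np.percentile(W[m],[50,97],axis=0).round(1).tolist())
save("fin",im)
E
python3 z.py
```

```text
t 79.62 p [571.9  22.2 314.2] q [-0.003  1.    -0.     0.001] F [ 0.6 -0.6 -0.2] w 36.1 g 0.0 j [ 0.04  0.38  0.23  1.41 -0.    0.03]
scene 4408 slope 0.0005849951951848405 z at front/back 79.86392264693276 79.98969661389751
 bar [[575.5, 118.2, 83.4], [624.2, 123.9, 86.7]]
side 2156 slope -0.0010637358692567823 z at front/back 80.83959509475062 80.61089188286041
 bar [[570.8, 111.1, 83.2], [623.3, 119.7, 88.0]]
```

View pics/fin.png

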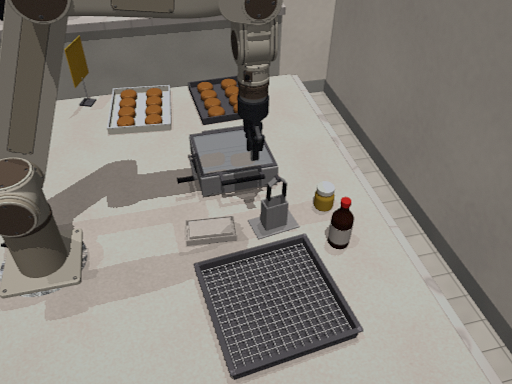

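The lid is flat at its starting height, the tray is empty, the tongs are in their holder and the bystanders have not moved.

```bash
python3 -c "
from workcell import bot
print(bot.job_done())"
```

```text
the job is handed in; nothing more can be done
None
```

I handed the job in: all four croquettes are flat in the case, the tongs stand in their holder, and the lid is fully shut. Two things drifted: one croquette shifted about 2 cm after placing but still lay flat, and the stay, locked at first, had eased slightly off its stop (still past straight) by the time the tongs went back.

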